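Measure a dry pack of staves in the bench caliper

TASK

Before gluing, measure the pack: stand all the staves that are on the bench side by side between the caliper's jaws, then slide the jaw by its red thumb block until it just closes on them and holds them lightly and squarely (jaw not tilted, never squeezing hard), and with the pack so held press the green record button. Then slide the jaw fully open again and set every stave down upright in the plywood tray, leaving the other things on the bench alone.

Things in the scene. Friction and masses are not known exactly. Their poses are not given: they have to be found in the camera images.
- gauge: Bench caliper, fixed: grey bed 110 (its x) x 250 (its y, -105 to +145) x 16 mm high. Origin on the bench under the centre line; y is the measuring direction, from the fixed jaw towards the sliding jaw; z up. Staves stand on the bed on the line x = 0 between the jaws, their thickness along y and their 55 mm length along x.
- fixed_face (a point): Centre of the measuring face of the fixed steel jaw, at the height of the bed's top (jaw 50 wide along x, 20 thick, rising 60 mm above the bed). The face looks along the gauge's +y; axes parallel to the gauge's. The fixed jaw is body fixed_jaw.
- slider (a joint): Sliding jaw's carriage, m: 0 = closed on the bare fixed jaw, 0.16 = fully open. Grows along the gauge's +y. Friction drag about 4 N, stays where it is left. The sprung blade stands ahead of it, so that clear space between the jaws = slider + spring yield.
- thumb_top (a point): Centre of the top of the red thumb block on the carriage: 36 (gauge x) x 22 (gauge y) mm, 46 mm tall, its top 48 mm above the bed. Grip it here from above, across its 36 mm, to slide the jaw. It is rigid with the carriage and does not tilt.
- blade_face (a point): Point on the measuring face of the sliding jaw's steel blade (50 wide along gauge x, 8 thick, top about 60 mm above the bed), 21 mm above the bed. The face looks to the gauge's -y and lies 33 mm nearer the fixed jaw than the thumb block's centre when unloaded. Its z axis is upright when the blade is square; pushing on the blade itself high up cocks it over (hinge at its foot, 1.5 N m per rad).
- plunger (a joint): How far the sprung blade has yielded towards the carriage, m: 0 unloaded, 0.012 at most; soft spring, 0.6 N per mm. After the blade meets the staves, 3 to 7 mm of further carriage travel holds them with 2 to 4 N, and this stays when the jaw is let go.
- record_top (a point): Centre of the top of the green record button (30 mm diameter) on the grey readout box (80 x 130 x 45 mm). Straight down 8 mm, fully down at 5 N; it springs back.
- record (a joint): Travel of the record button, m: 0 up, 0.008 fully down; the reading is taken from 0.004 on.
- tray_in (a point): Centre of the inner floor of the plywood glue-up tray (inside 132 along its x, 202 along its y, rim 26 mm above the bench, floor 7 mm above the bench), fixed. z up.
- stave_oak_c (a point): Centre of the pale oak stave, 55 (its x) x 24 (its y, the thickness) x 40 mm high (its z, up), about 37 g, loose, standing upright on the bench at the start. May be absent. Its body is stave_oak.
- stave_beech_c (a point): Centre of the reddish beech stave, 55 (its x) x 27 (its y, the thickness) x 40 mm high (its z, up), about 42 g, loose, standing upright on the bench at the start. May be absent. Its body is stave_beech.
- stave_walnut_c (a point): Centre of the dark walnut stave, 55 (its x) x 30 (its y, the thickness) x 40 mm high (its z, up), about 46 g, loose, standing upright on the bench at the start. May be absent. Its body is stave_walnut.
- stave_blue_c (a point): Centre of the blue-painted, pale-ended stave, 55 (its x) x 33 (its y, the thickness) x 40 mm high (its z, up), about 51 g, loose, standing upright on the bench at the start. May be absent. Its body is stave_blue.
- glue: Bystander, to be left alone: white glue bottle, 60 mm diameter, 110 high. Origin under it.
- sanding_block: Bystander, to be left alone: cork sanding block 60 x 100 x 34 mm. Origin under it.
- tape_measure: Bystander, to be left alone: yellow tape measure 65 x 35 x 60 mm. Origin under it.
- mug: Bystander, to be left alone: blue mug, 80 mm diameter, 80 high. Origin under it.
- screwdriver: Bystander, to be left alone: screwdriver. Origin under it.
- paintbrush: Bystander, to be left alone: paint brush. Origin under it.
- varnish: Bystander, to be left alone: can of varnish, 80 mm diameter, 90 high. Origin under it.
Things that resemble listed ones, but are neither listed nor needed, are in the scene too. What is shaped like the part that bears record_top but turquoise is not meant.

How it is judged:
By the outcome, as a careful person would: the job done as asked, in the order asked, and still so for the second after the job is handed in, with the robot touching nothing.
Of stave_oak, stave_beech, stave_walnut, stave_blue only 2 to 4 are there at a start; the rules pass over those that are not, and their reading is None.
At some moment in a run one of stave_oak, stave_beech, stave_walnut, stave_blue may be knocked a few centimetres aside while the robot is not near it.
It also fails if it takes over 210 s, if anything falls off the work surface, if the arm or the gripper's body presses on something with over 40 N, if the wrist force passes 120 N, or if a joint passes its speed limit or range.

ROBOT

A 6-joint arm with a two-finger parallel gripper is mounted at the origin on the work surface. World frame = base frame: x ahead of the robot, y to its left, z up, the work surface at z = 0. Lengths are in m, angles in rad, forces in N, time in s.
With the tool pointing down it reaches from about 0.35 to 0.85 m from the base axis. Payload 8.1 kg.
Tool frame: the origin (TCP) lies on the mounting face of the last link; the fingertips stand 186 mm ahead of it and the grasp point (between the pads) lies 167 mm ahead of it; z points along the fingers, y is the line along which they close (so a half turn about z gives the same grasp; the last joint's range is limited). The gripper opens to 93 mm and grips with 3 to 60 N. Pads are 15 mm wide; open, the fingers measure 128 mm over their backs; the gripper's body (75 mm by 188 mm) begins 65 mm behind the grasp point.
Start: joints at [-1.288, 0.13, 1.488, -0, 1.523, -0.085], TCP at [0.216, -0.56, 0.405] pointing down, gripper open.
Joint ranges: [-2.96, 2.96], [-0.89, 2.26], [0.02, 2.5], [-1.34, 4.48], [0, 2.73], [-2.66, 2.66]. Speed limits (rad/s): [2.39, 2.39, 2.79, 3.14, 3.14, 3.14].

INTERFACE

Orientations are given as a rotation vector (axis times angle).
In Python, from plant import * gives the robot as it stands. The module is installed in compiled form; this text tells all that it offers.
- The arm moves only by the tool arm_command, never from a script. Its argument "increments" is a list of rows, each a list of 6 numbers: the shift along the tool's x, y, z in units of 0.2 m (1.0 is 0.2 m), then the turn, a rotation vector about the tool's x, y, z in units of pi rad (1.0 is pi rad). A call has exactly 5 rows; each row is the pose to reach, as a shift and turn from the pose commanded when the call began, along the tool's axes at that moment, turning the shorter way round; what a row does not reach only later rows make up. A row lasts 1/8 s, in which the tool goes at most 62.5 mm and 10.7 degrees, less where a joint would pass 70% of its speed; a pose out of reach is approached as far as the arm can. A call with a number of a shift or a turn outside -1 to 1 is refused whole. A call with a gripper value outside its range is refused whole. "fingers" is the closure, from -1 (fully open) to 1 (shut), set as the call begins (left out, the last holds). The fingers move at their own pace and stop on an object; "force" is the grip in N (left out, the last holds). Time passes only in rows, so rows that repeat a pose let the fingers close, or fill a call up. It gives the time, the measured TCP pose, the force, the opening and the grip force at its end, in the units of the state.
- read_state(): the state, without advancing time (a new reading comes with each control period).
- read_camera(name): name is "scene" or "top"; returns a dict with "image" (400x640x3 uint8, red, green, blue), "fx", "fy", "cx", "cy" (pixels), "k1" (the pictures are not rectified: a ray, as slopes to the right and down, at radius r is drawn at 1 + k1 r^2 times it, then the intrinsics apply), "T" (4x4, takes a point from camera to world coordinates). Camera axes: x right, y down, z forward; pixel columns grow to the right and rows downward; lengths in m; the calibration is good to about 2 mm. A picture is of the moment at which its call begins. There is no depth.
- close_job(): hands the job in; it is judged then, once.
The state is a dict: "t": time; "q": joint angles; "dq": joint speeds; "joint_torque": joint torques, N m; "tool_pos": TCP position; "orientation": TCP orientation; "force": force on the tool from outside, world axes, zero at the start; "wrist_torque": the same for the moment, N m; "opening": finger opening in m; "gripper_force": force on a finger pad.
Only numpy, scipy, OpenCV 4.12 (cv2) and the standard library are available. Lean on these libraries where they do the work, as an engineer would, in place of code of your own. Each camera call takes 0.05 s, during which the arm holds its last target. There are 200 camera calls.

## Working session

There is one attempt and no reset: what is moved stays moved. The work goes in short steps, Python scripts to look and compute and a tool call to move; the robot and the scene stay as the last step left them, time stands still between calls to the robot, and variables do not carry over. Pictures are saved under pics/ and viewed, at most 14 in all, crops included, and the job is handed in when it is done.

Besides the shell and the picture viewer there is one more tool, called as name(argument=value, ...) on one line, values as JSON. arm_command: Moves the arm, as the interface text tells. Shifts and turns lie within -1 to 1; 1 stands for 0.2 m of shift or pi rad of turn. Its arguments: {"type":"object","properties":{"increments":{"type":"array","items":{"type":"array","items":{"type":"number","minimum":-1,"maximum":1}}},"fingers":{"type":"number"},"force":{"type":"number"}},"required":["increments"]}

```bash
mkdir -p pics; ls; python3 - <<'E'
from plant import *
import cv2
s=read_state();print(s)
for n in("top","scene"):
    c=read_camera(n);cv2.imwrite(f"pics/{n}0.png",c["image"][:,:,::-1]);print(n,[c[k] for k in("fx","fy","cx","cy","k1")],c["T"])
E
```

```text
pics
{'t': 0.0, 'q': array([-1.28839754e+00,  1.31152065e-01,  1.48926062e+00,  2.21260356e-06,
        1.52300531e+00, -8.54068156e-02]), 'dq': array([ 0.00022212, -0.00022884, -0.00107756,  0.00057168,  0.00058915,
       -0.00023087]), 'joint_torque': array([ 1.79296352e-03, -5.59841216e+01, -4.91755128e+01,  7.69870542e-02,
        3.55232391e-02, -1.48833078e-04]), 'tool_pos': array([ 0.21569529, -0.55964615,  0.40370283]), 'orientation': array([-3.08683144e+00, -5.74164213e-01,  2.78339026e-04]), 'force': array([ 0.15895601, -0.01865633, -0.11048735]), 'wrist_torque': array([-0.05025814, -0.02669032,  0.05766522]), 'gripper_force': 0.0, 'opening': 0.0928811362565942}
top [385.4675493428834, 385.4675493428834, 318.2479350430781, 196.17438896271565, -0.004681385499881013] [[ 0.02646007 -0.99452764  0.1010675   0.41881397]
 [-0.99952457 -0.02472047  0.01842631  0.0062354 ]
 [-0.01582704 -0.10150701 -0.99470892  1.03567521]
 [ 0.          0.          0.          1.        ]]
scene [494.87094069429224, 494.87094069429224, 321.4862602684078, 199.6644807084611, -0.07827376528975462] [[ 0.75180046  0.3613619  -0.55155566  1.25056708]
 [ 0.65907147 -0.43782906  0.61149858 -0.78944999]
 [-0.02051481 -0.82323951 -0.56732341  0.80419038]
 [ 0.          0.          0.          1.        ]]
```

View pics/top0.png

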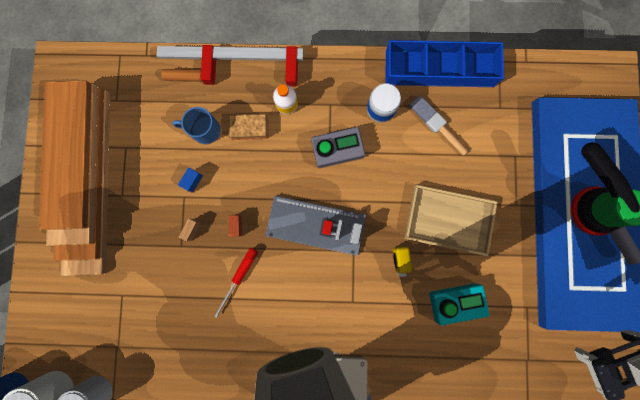

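View pics/scene0.png

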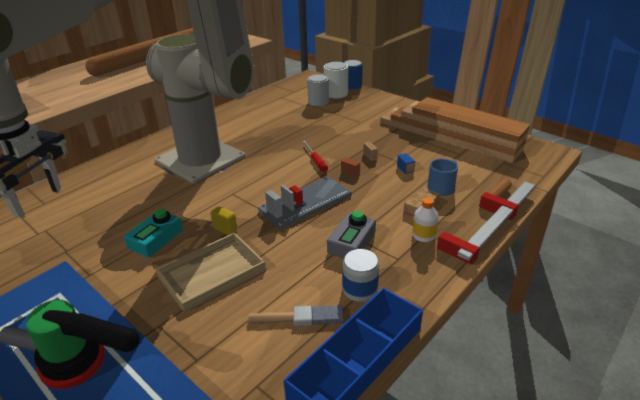

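The top view shows these candidates:
- **Record button:** grey box at (325,148). The turquoise box at (450,308) is a decoy.
- **Oak stave:** (188,230), not the cork block (248,126) or the board stack on the left.
- **Beech stave:** (234,226).
- **Blue stave:** (190,180), not the mug (200,125).
- **Walnut stave:** none visible.
- **Caliper:** thumb block at (327,228), blade at (336,230), fixed jaw at (355,232).
- **Tray:** (451,219), not the blue bin.

I'll check these choices in one close crop.

```bash
cat > h.py <<'E'
from plant import *
import cv2, numpy as np
from scipy.spatial.transform import Rotation as R
def ray(c,px):
    K=np.array([[c["fx"],0,c["cx"]],[0,c["fy"],c["cy"]],[0,0,1.]])
    p=cv2.undistortPoints(np.array(px,float).reshape(-1,1,2),K,np.array([c["k1"],0,0,0.])).reshape(-1,2)
    return np.c_[p,np.ones(len(p))]@c["T"][:3,:3].T
def plane(c,px,z):
    d=ray(c,px);o=c["T"][:3,3];return o+d*((z-o[2])/d[:,2])[:,None]
def proj(c,P):
    T=np.linalg.inv(c["T"]);q=np.atleast_2d(P)@T[:3,:3].T+T[:3,3];s=q[:,:2]/q[:,2:]
    s=s*(1+c["k1"]*(s**2).sum(1))[:,None];return s*c["fx"]+[c["cx"],c["cy"]]
def crop(n,x0,y0,x1,y1,k,f):
    c=read_camera(n);cv2.imwrite(f,cv2.resize(c["image"][y0:y1,x0:x1,::-1],None,fx=k,fy=k,interpolation=cv2.INTER_CUBIC));return c
def go(pos,yaw,tilt=None):
    """units for a row reaching grasp point pos with closing line (tool y) at world angle yaw, tool down"""
    s=read_state();R0=R.from_rotvec(s["orientation"]);best=None
    for k in range(2):
        a=yaw+k*np.pi;y=[np.cos(a),np.sin(a),0];z=[0,0,-1];Rt=R.from_matrix(np.c_[np.cross(y,z),y,z])
        w=(R0.inv()*Rt).as_rotvec()
        if best is None or np.linalg.norm(w)<np.linalg.norm(best[1]): best=(Rt,w)
    Rt,w=best;tcp=np.array(pos)-Rt.apply([0,0,.167])
    return np.round(np.r_[R0.inv().apply(tcp-s["tool_pos"])/.2,w/np.pi],4).tolist()
E
python3 - <<'E'
from h import *
c=crop("top",160,160,380,260,3.6,"pics/c1.png")
E
```

```text
(no output)
```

View pics/c1.png

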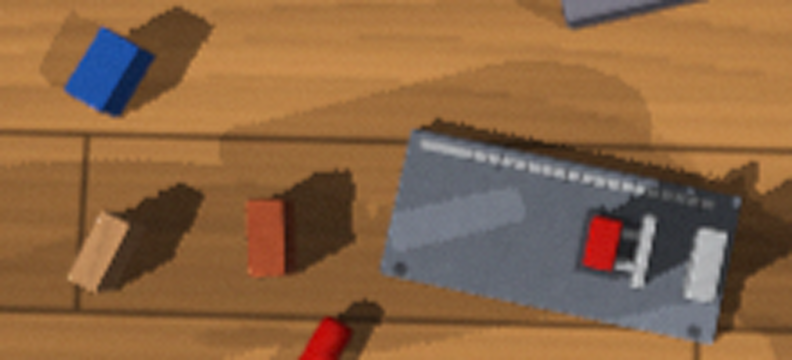

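The crop shows blue at (190,180), oak (187,230), beech (234,226), red thumb block (327,227), blade (339,230) and fixed jaw (356,234). There are three staves and no walnut. Next I'll measure them.

```bash
cat >> h.py <<'E'
def blob(c,lo,hi,box,amin=15):
    x0,y0,x1,y1=box;im=cv2.resize(c["image"][y0:y1,x0:x1],None,fx=4,fy=4,interpolation=cv2.INTER_CUBIC)
    m=cv2.inRange(cv2.cvtColor(im,cv2.COLOR_RGB2HSV),lo,hi)
    k=max(cv2.findContours(m,0,2)[0],key=cv2.contourArea)[:,0,:].astype(float)
    return (k+.5)/4-.5+[x0,y0]
def rect(c,k,z):
    P=plane(c,k,z)[:,:2];(a,b),(w,h),t=cv2.minAreaRect((P*1000).astype(np.float32))
    if w<h: w,h,t=h,w,t+90
    return np.round([a/1000,b/1000,w,h,(t+90)%180-90],3)   # long side angle deg
E
python3 - <<'E'
from h import *
c=read_camera("top")
hsv=cv2.cvtColor(c["image"],cv2.COLOR_RGB2HSV)
for p in [(188,178),(193,182),(186,231),(194,226),(195,235),(234,226),(327,227),(325,148),(205,217),(210,240)]: print(p,hsv[p[1],p[0]])
cr=np.array([(415,128),(742,195),(715,342),(383,275)])/3.6+160
P=plane(c,cr,.016);print(P[:,:2],P.mean(0))
d=(P[0]+P[3]-P[1]-P[2])/2;print("bed",np.degrees(np.arctan2(d[1],d[0])),np.linalg.norm(d))
print("fixedjaw",plane(c,np.array([(697,228),(729,233),(714,302),(686,298)])/3.6+160,.076)[:,:2])
print("blade",plane(c,np.array([(643,215),(656,218),(643,287),(632,284)])/3.6+160,.076)[:,:2])
E
```

```text
(188, 178) [109 207 164]
(193, 182) [109 209  83]
(186, 231) [ 14 132 180]
(194, 226) [ 14 136  75]
(195, 235) [ 13 156  62]
(234, 226) [  8 187 165]
(327, 227) [  1 234 190]
(325, 148) [ 68 208 173]
(205, 217) [ 13 151  64]
(210, 240) [ 15 158 136]
[[ 0.52122955  0.13964906]
 [ 0.47779879 -0.10256114]
 [ 0.37048449 -0.08448605]
 [ 0.41244841  0.15904549]] [0.44549031 0.02791184 0.016     ]
bed 80.02913943393017 0.24659547018175407
fixedjaw [[ 0.45077959 -0.06552039]
 [ 0.44791262 -0.08758793]
 [ 0.40045444 -0.07802946]
 [ 0.40266624 -0.05881356]]
blade [[ 0.45877108 -0.028145  ]
 [ 0.45693438 -0.03715135]
 [ 0.4093807  -0.02918977]
 [ 0.41122793 -0.0215969 ]]
```

```bash
cat >> h.py <<'E'
U=np.array([np.cos(np.radians(80)),np.sin(np.radians(80))]);X=np.array([U[1],-U[0]]);O=np.array([.442,.0082])
def tog(p): d=np.array(p)[:2]-O;return np.round([d@X,d@U],4)
def tow(x,y): return O+x*X+y*U
def look(c):
    r={}
    for n,lo,hi,b,z in [("blue",(100,150,125),(118,255,255),(150,150,260,260),.04),("oak",(8,80,150),(20,141,255),(150,200,226,260),.04),
        ("beech",(3,150,120),(10,220,255),(170,160,262,260),.04),("thumb",(0,200,150),(4,255,255),(255,190,372,250),.064)]:
        try:r[n]=rect(c,blob(c,lo,hi,b),z)
        except Exception as e:r[n]=e
    return r
E
python3 - <<'E'
from h import *
c=read_camera("top");r=look(c)
for k in r:print(k,r[k],tog(r[k][:2]))
k=blob(c,(55,120,100),(85,255,255),(310,138,338,160));print("btn",rect(c,k,.055))
k=blob(c,(12,60,120),(30,135,255),(400,178,502,262));print("tray",rect(c,k,.026))
t=r["thumb"];print(go([t[0],t[1],.15],np.radians(-10)))
E
```

```text
blue [  0.558   0.368  52.791  31.298 -28.322] [0.0518 0.3745]
oak [  0.425   0.363  55.365  23.924 -23.733] [-0.0784  0.3465]
beech [ 0.438  0.243 55.728 26.144  4.386] [-0.0447  0.2305]
thumb [ 4.4000e-01  1.0000e-03  3.3898e+01  1.9468e+01 -1.0002e+01] [-0.0007 -0.0074]
btn [6.4800e-01 1.1000e-02 2.9697e+01 2.8509e+01 1.3350e+00]
tray [  0.469  -0.321 221.761 147.978  79.403]
[2.0544, -2.213, 0.4383, -0.0002, -0.0002, -0.3274]
```

arm_command(increments=[[0.2,-0.2,0.04,0,0,0],[0.4,-0.4,0.08,0,0,0],[0.6,-0.6,0.12,0,0,0],[0.8,-0.8,0.16,0,0,0],[1,-1,0.2,0,0,0]], fingers=-1, force=20)

```text
t: 0.88
tool_pos: [0.3308, -0.2996, 0.3645]
orientation: [3.088, 0.574, 0.001]
force: [0.3, -0.6, 0.5]
opening: 0.0933
gripper_force: 0.0
```

arm_command(increments=[[0.2,-0.2,0.02,0,0,0],[0.4,-0.4,0.04,0,0,0],[0.6,-0.6,0.06,0,0,0],[0.8,-0.8,0.08,0,0,0],[1,-1,0.1,0,0,0]])

```text
t: 1.5
tool_pos: [0.4456, -0.0409, 0.3449]
orientation: [3.088, 0.574, 0.001]
force: [1.2, 0.2, 0.1]
opening: 0.0929
gripper_force: 0.0
```

arm_command(increments=[[0,0,0,0,0,-0.055],[0,0,0,0,0,-0.11],[0,0,0,0,0,-0.165],[0,0,0,0,0,-0.22],[0,0,0,0,0,-0.27]])

```text
t: 2.12
tool_pos: [0.4451, -0.0427, 0.3447]
orientation: [-2.574, -1.802, 0.0]
force: [0.6, 0.8, 0.5]
opening: 0.0934
gripper_force: 0.0
```

```bash
python3 -c "
from h import *
s=read_state();print(s['tool_pos'],s['q'],s['force']);print(go([.440,.001,.10],np.radians(-10)))"
```

```text
[ 0.44513143 -0.04272712  0.34470043] [-2.10441580e-01 -2.60367083e-01  1.97205672e+00 -1.16339511e-06
  1.42995528e+00  1.38762638e-01] [0.58306493 0.78081374 0.505933  ]
[0.1967, -0.0989, 0.3885, -0.0, 0.0, -0.0556]
```

arm_command(increments=[[0.05,-0.025,0.1,0,0,-0.02],[0.1,-0.05,0.2,0,0,-0.04],[0.197,-0.099,0.388,0,0,-0.0556],[0.197,-0.099,0.388,0,0,-0.0556],[0.197,-0.099,0.388,0,0,-0.0556]])

```text
t: 2.75
tool_pos: [0.4407, 0.0007, 0.2681]
orientation: [2.412, 2.012, 0.001]
force: [0.0, 0.1, 0.3]
opening: 0.0925
gripper_force: 0.0
```

arm_command(increments=[[0,0,0.08,0,0,0],[0,0,0.16,0,0,0],[0,0,0.25,0,0,0],[0,0,0.25,0,0,0],[0,0,0.25,0,0,0]])

```text
t: 3.38
tool_pos: [0.4404, 0.0009, 0.2172]
orientation: [-2.412, -2.012, 0.0]
force: [0.2, -0.5, 0.2]
opening: 0.0929
gripper_force: 0.0
```

arm_command(increments=[[0,0,0,0,0,0],[0,0,0,0,0,0],[0,0,0,0,0,0],[0,0,0,0,0,0],[0,0,0,0,0,0]], fingers=1, force=20)

```text
t: 4.0
tool_pos: [0.4403, 0.001, 0.2172]
orientation: [2.412, 2.013, 0.0]
force: [-0.4, 0.3, -0.9]
opening: 0.0476
gripper_force: 0.0
```

```bash
cat >> h.py <<'E'
def st():
    s=read_state();Rr=R.from_rotvec(s["orientation"]);g=s["tool_pos"]+Rr.apply([0,0,.167]);y=Rr.apply([0,1,0])
    print("t %.1f grasp"%s["t"],g.round(4),"gauge",tog(g),"yaw %.2f"%np.degrees(np.arctan2(y[1],y[0])),"open %.4f gf %.1f"%(s["opening"],s["gripper_force"]),"F",s["force"].round(1),"Fu %.1f"%(s["force"][:2]@U),"x-axis(u,X)",(Rr.apply([1,0,0])[:2]@U).round(3),(Rr.apply([0,1,0])[:2]@X).round(3))
E
python3 -c "
from h import *
st()"
```

```text
t 4.0 grasp [0.4403 0.001  0.0502] gauge [-0.0004 -0.0074] yaw -10.32 open 0.0476 gf 0.0 F [-0.4  0.3 -0.9] Fu 0.3 x-axis(u,X) 1.0 1.0
```

arm_command(increments=[[0,0,0,0,0,0],[0,0,0,0,0,0],[0,0,0,0,0,0],[0,0,0,0,0,0],[0.02,0,0,0,0,0]])

```text
t: 4.62
tool_pos: [0.441, 0.0046, 0.2171]
orientation: [2.412, 2.012, -0.001]
force: [-0.8, -3.9, -0.8]
opening: 0.0358
gripper_force: 20.0
```

arm_command(increments=[[0.1,0,0,0,0,0],[0.2,0,0,0,0,0],[0.3,0,0,0,0,0],[0.4,0,0,0,0,0],[0.55,0,0,0,0,0]])

```text
t: 5.25
tool_pos: [0.461, 0.1133, 0.2171]
orientation: [2.412, 2.011, -0.001]
force: [4.7, -5.4, -3.9]
opening: 0.0362
gripper_force: 20.0
```

```bash
python3 -c "
from h import *
st()"
```

```text
t 5.2 grasp [0.4611 0.113  0.0501] gauge [0.0006 0.1066] yaw -10.36 open 0.0362 gf 20.0 F [ 4.7 -5.4 -3.9] Fu -4.5 x-axis(u,X) 1.0 1.0
```

arm_command(increments=[[0.01,0,0,0,0,0],[0.02,0,0,0,0,0],[0.03,0,0,0,0,0],[0.03,0,0,0,0,0],[0.03,0,0,0,0,0]])

```text
t: 5.88
tool_pos: [0.462, 0.1184, 0.2172]
orientation: [2.412, 2.011, 0.0]
force: [4.8, -3.8, -4.2]
opening: 0.0361
gripper_force: 20.0
```

```bash
python3 -c "
from h import *
st()"
```

```text
t 5.9 grasp [0.4621 0.1183 0.0502] gauge [0.0006 0.1119] yaw -10.35 open 0.0361 gf 20.0 F [ 4.8 -3.8 -4.2] Fu -2.9 x-axis(u,X) 1.0 1.0
```

arm_command(increments=[[0.01,0,0,0,0,0],[0.02,0,0,0,0,0],[0.03,0,0,0,0,0],[0.03,0,0,0,0,0],[0.03,0,0,0,0,0]])

```text
t: 6.5
tool_pos: [0.4631, 0.1242, 0.2172]
orientation: [2.412, 2.011, 0.0]
force: [5.1, -3.8, -3.2]
opening: 0.0359
gripper_force: 20.0
```

arm_command(increments=[[0.01,0,0,0,0,0],[0.02,0,0,0,0,0],[0.02,0,0,0,0,0],[0.02,0,0,0,0,0],[0.02,0,0,0,0,0]])

```text
t: 7.12
tool_pos: [0.4638, 0.1281, 0.2172]
orientation: [2.412, 2.011, 0.0]
force: [4.0, -3.1, -4.5]
opening: 0.0357
gripper_force: 20.0
```

```bash
python3 -c "
from h import *
st()"
```

```text
t 7.1 grasp [0.4639 0.128  0.0502] gauge [0.0008 0.1218] yaw -10.35 open 0.0357 gf 20.0 F [ 4.  -3.1 -4.5] Fu -2.4 x-axis(u,X) 1.0 1.0
```

arm_command(increments=[[0.005,0,0,0,0,0],[0.01,0,0,0,0,0],[0.01,0,0,0,0,0],[0.01,0,0,0,0,0],[0.01,0,0,0,0,0]])

```text
t: 7.75
tool_pos: [0.464, 0.1292, 0.2171]
orientation: [2.411, 2.01, -0.003]
force: [2.6, -11.4, -0.1]
opening: 0.0362
gripper_force: 20.0
```

arm_command(increments=[[0.005,0,0,0,0,0],[0.01,0,0,0,0,0],[0.01,0,0,0,0,0],[0.01,0,0,0,0,0],[0.01,0,0,0,0,0]])

```text
t: 8.38
tool_pos: [0.4643, 0.13, 0.2171]
orientation: [2.41, 2.009, -0.007]
force: [-0.3, -18.1, 2.8]
opening: 0.0361
gripper_force: 20.0
```

```bash
python3 -c "
from h import *
st()"
```

```text
t 8.4 grasp [0.4641 0.1291 0.0501] gauge [0.0007 0.1229] yaw -10.36 open 0.0361 gf 20.0 F [ -0.3 -18.1   2.8] Fu -17.9 x-axis(u,X) 1.0 1.0
```

arm_command(increments=[[-0.01,0,0,0,0,0],[-0.01,0,0,0,0,0],[-0.01,0,0,0,0,0],[-0.01,0,0,0,0,0],[-0.01,0,0,0,0,0]], fingers=-1)

```text
t: 9.0
tool_pos: [0.4639, 0.1311, 0.2171]
orientation: [-2.412, -2.013, -0.0]
force: [0.5, -0.4, -0.5]
opening: 0.081
gripper_force: 0.0
```

arm_command(increments=[[0,0,-0.05,0,0,0],[0,0,-0.15,0,0,0],[0,0,-0.25,0,0,0],[0,0,-0.35,0,0,0],[0,0,-0.35,0,0,0]])

```text
t: 9.62
tool_pos: [0.4649, 0.1311, 0.2895]
orientation: [2.41, 2.011, 0.006]
force: [0.4, -0.3, 0.3]
opening: 0.0931
gripper_force: 0.0
```

```bash
python3 -c "
from h import *
st()
c=read_camera('top');r=look(c)
for k in r:print(k,r[k],tog(r[k][:2]))
b=r['beech'];print(go([b[0],b[1],.08],np.radians(b[4])))"
```

```text
t 9.6 grasp [0.4656 0.1312 0.1225] gauge [0.0019 0.1253] yaw -10.31 open 0.0931 gf 0.0 F [ 0.4 -0.3  0.3] Fu -0.2 x-axis(u,X) 1.0 1.0
blue [  0.558   0.37   51.943  28.361 -28.603] [0.0514 0.3764]
oak [ 0.431  0.378 95.691 16.264  3.529] [-0.075   0.3623]
beech [  0.413   0.239  25.902   4.547 -86.001] [-0.0686  0.2223]Traceback (most recent call last):
  File "<string>", line 5, in <module>
    for k in r:print(k,r[k],tog(r[k][:2]))
                                ~~~~^^^^
TypeError: 'ValueError' object is not subscriptable
```

```bash
python3 -c "
from h import *
print(go([.438,.243,.09],np.radians(4.4)))"
```

```text
[0.5273, -0.2302, 0.1555, 0.0007, -0.0002, -0.0818]
```

arm_command(increments=[[0.17,-0.08,0.05,0,0,-0.03],[0.35,-0.16,0.1,0,0,-0.06],[0.527,-0.23,0.155,0,0,-0.082],[0.527,-0.23,0.155,0,0,-0.082],[0.527,-0.23,0.155,0,0,-0.082]])

```text
t: 10.3
tool_pos: [0.4373, 0.2425, 0.2554]
orientation: [-2.134, -2.306, 0.002]
force: [0.6, 0.7, -0.5]
opening: 0.0933
gripper_force: 0.0
```

arm_command(increments=[[0,0,0.1,0,0,0],[0,0,0.2,0,0,0],[0,0,0.315,0,0,0],[0,0,0.315,0,0,0],[0,0,0.315,0,0,0]])

```text
t: 10.92
tool_pos: [0.4382, 0.2424, 0.194]
orientation: [2.135, 2.304, 0.001]
force: [0.5, 0.3, 0.3]
opening: 0.093
gripper_force: 0.0
```

```bash
python3 -c "
from h import *
st();crop('scene',300,120,440,220,5,'pics/b1.png')"
```

```text
t 10.9 grasp [0.4383 0.2424 0.027 ] gauge [-0.0443  0.23  ] yaw 4.37 open 0.0930 gf 0.0 F [0.5 0.3 0.3] Fu 0.3 x-axis(u,X) 0.969 0.969
```

View pics/b1.png

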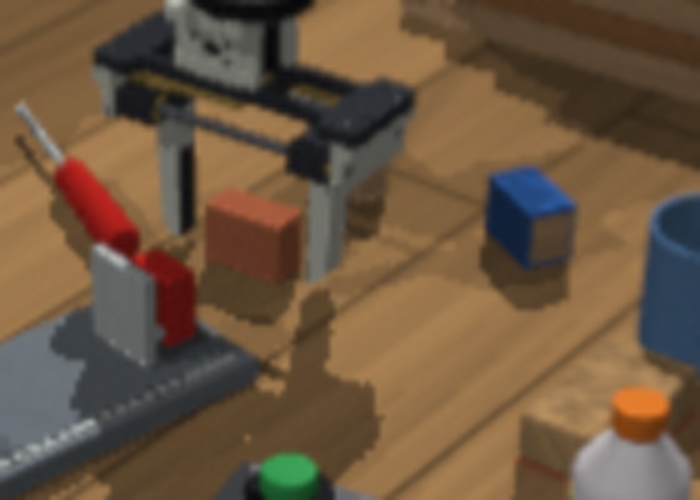

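arm_command(increments=[[0,0,0,0,0,0],[0,0,0,0,0,0],[0,0,0,0,0,0],[0,0,0,0,0,0],[0,0,0,0,0,0]], fingers=1, force=15)

```text
t: 11.6
tool_pos: [0.4376, 0.2429, 0.1932]
orientation: [-2.134, -2.306, -0.0]
force: [0.0, -0.2, 0.3]
opening: 0.0547
gripper_force: 15.0
```

arm_command(increments=[[0,0,0,0,0,0],[0,0,-0.08,0,0,0],[0,0,-0.25,0,0,0],[0,0,-0.5,0,0,0],[0,0,-0.5,0,0,0]])

```text
t: 12.22
tool_pos: [0.4394, 0.2437, 0.2992]
orientation: [2.131, 2.303, 0.014]
force: [0.9, -0.4, -0.1]
opening: 0.0549
gripper_force: 15.0
```

```bash
python3 -c "
from h import *
st();print(go([*tow(0,-.055),.127],np.radians(-10.3)))
c=read_camera('top');r=look(c)
for k in r:print(k,r[k])"
```

```text
t 12.2 grasp [0.4409 0.2443 0.1322] gauge [-0.0421  0.2323] yaw 4.44 open 0.0549 gf 15.0 F [ 0.9 -0.4 -0.1] Fu -0.3 x-axis(u,X) 0.968 0.968
[-1.4411, -0.1472, 0.02, 0.0027, -0.0014, 0.0819]
blue [ 0.579  0.357 31.427  7.353 56.376]
oak [ 0.367  0.354 40.173  3.409 18.969]
beech [ 0.445  0.266 56.9    5.727  4.526]
thumb [ 0.455  0.129 19.387 17.806 78.579]
```

arm_command(increments=[[-0.2,-0.03,0.02,0,0,0.03],[-0.4,-0.06,0.02,0,0,0.06],[-0.6,-0.09,0.02,0,0,0.082],[-0.8,-0.12,0.02,0,0,0.082],[-0.95,-0.14,0.02,0,0,0.082]])

```text
t: 12.9
tool_pos: [0.4235, 0.0498, 0.2881]
orientation: [-2.412, -2.011, 0.003]
force: [0.9, -0.4, 0.3]
opening: 0.0549
gripper_force: 15.0
```

arm_command(increments=[[-0.15,0,0,0,0,0],[-0.3,0,0,0,0,0],[-0.45,0,0,0,0,0],[-0.45,0,0,0,0,0],[-0.45,0,0,0,0,0]])

```text
t: 13.52
tool_pos: [0.408, -0.037, 0.2886]
orientation: [-2.412, -2.011, 0.001]
force: [-0.2, -0.1, -0.2]
opening: 0.0551
gripper_force: 15.0
```

```bash
python3 -c "
from h import *
st();print(go([*tow(0,-.055),.0445],np.radians(-10.2)))
c=read_camera('top');r=look(c)
for k in r:print(k,r[k])"
```

```text
t 13.5 grasp [ 0.4078 -0.0369  0.1216] gauge [-0.0258 -0.0503] yaw -10.36 open 0.0551 gf 15.0 F [-0.2 -0.1 -0.2] Fu -0.1 x-axis(u,X) 1.0 1.0
[-0.0223, 0.1289, 0.3851, -0.0004, -0.0001, -0.0009]
blue [  0.558   0.369  51.926  30.294 -28.603]
oak [  0.425   0.363  55.341  25.409 -23.554]
beech [  0.369   0.205  39.132   5.433 -35.014]
thumb [  0.463   0.128  34.235  19.24  -10.166]
```

arm_command(increments=[[-0.011,0.06,0,0,0,0],[-0.022,0.129,0,0,0,0],[-0.022,0.129,0.1,0,0,0],[-0.022,0.129,0.2,0,0,0],[-0.022,0.129,0.3,0,0,0]])

```text
t: 14.2
tool_pos: [0.4329, -0.0452, 0.2283]
orientation: [-2.41, -2.014, 0.0]
force: [0.9, -0.9, -0.9]
opening: 0.0548
gripper_force: 15.0
```

arm_command(increments=[[0,0,0.03,0,0,0],[0,0,0.06,0,0,0],[0,0,0.085,0,0,0],[0,0,0.085,0,0,0],[0,0,0.085,0,0,0]])

```text
t: 14.82
tool_pos: [0.4331, -0.0463, 0.2126]
orientation: [2.412, 2.012, 0.001]
force: [0.1, -0.3, -0.5]
opening: 0.0549
gripper_force: 15.0
```

```bash
python3 -c "
from h import *
st();crop('scene',240,160,380,240,5,'pics/b2.png')"
```

```text
t 14.8 grasp [ 0.4332 -0.0464  0.0456] gauge [ 0.0008 -0.0553] yaw -10.33 open 0.0549 gf 15.0 F [ 0.1 -0.3 -0.5] Fu -0.3 x-axis(u,X) 1.0 1.0
```

View pics/b2.png

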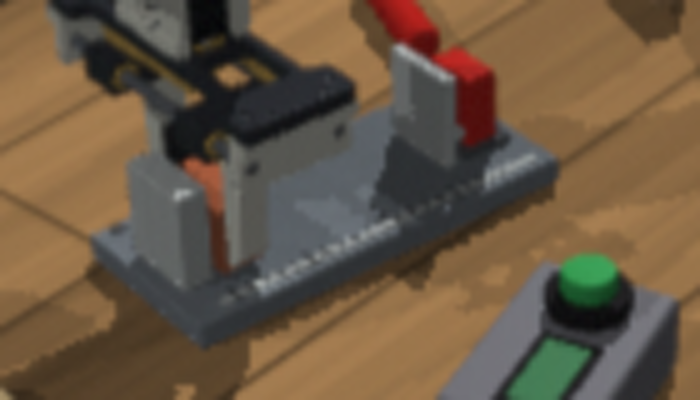

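arm_command(increments=[[0,0,0.008,0,0,0],[0,0,0.016,0,0,0],[0,0,0.016,0,0,0],[0,0,0.016,0,0,0],[0,0,0.016,0,0,0]])

```text
t: 15.5
tool_pos: [0.4329, -0.0463, 0.2091]
orientation: [2.412, 2.013, 0.0]
force: [-1.9, -0.2, 4.4]
opening: 0.055
gripper_force: 15.0
```

arm_command(increments=[[0,0,0,0,0,0],[0,0,0,0,0,0],[0,0,0,0,0,0],[0,0,0,0,0,0],[0,0,0,0,0,0]], fingers=-1)

```text
t: 16.12
tool_pos: [0.4328, -0.0463, 0.2089]
orientation: [-2.412, -2.013, 0.0]
force: [0.6, -0.7, -0.3]
opening: 0.0924
gripper_force: 0.0
```

arm_command(increments=[[0,0,-0.1,0,0,0],[0,0,-0.2,0,0,0],[0,0,-0.3,0,0,0],[0,0,-0.4,0,0,0],[0,0,-0.4,0,0,0]])

```text
t: 16.75
tool_pos: [0.4336, -0.0464, 0.2905]
orientation: [2.41, 2.011, 0.003]
force: [-0.6, -0.0, -0.2]
opening: 0.0931
gripper_force: 0.0
```

```bash
python3 -c "
from h import *
st();print(go([.425,.363,.1],np.radians(-23.6)))
c=read_camera('top');r=look(c)
for k in r:print(k,r[k])"
```

```text
t 16.8 grasp [ 0.4342 -0.0465  0.1235] gauge [ 0.0018 -0.0553] yaw -10.32 open 0.0931 gf 0.0 F [-0.6 -0.  -0.2] Fu -0.1 x-axis(u,X) 1.0 1.0
[2.0063, -0.4093, 0.1158, 0.0011, -0.0001, 0.0738]
blue [  0.558   0.369  52.035  30.294 -28.603]
oak [  0.425   0.363  55.918  25.361 -24.344]
beech [  0.369   0.205  38.73    5.412 -34.225]
thumb [ 0.463  0.128 34.018 19.215 -9.554]
```

arm_command(increments=[[0.2,-0.04,0,0,0,0],[0.4,-0.08,0,0,0,0],[0.6,-0.12,0,0,0,0],[0.8,-0.16,0,0,0,0],[1,-0.2,0,0,0,0]])

```text
t: 17.42
tool_pos: [0.4286, 0.1589, 0.2875]
orientation: [-2.412, -2.012, 0.002]
force: [0.3, 0.1, -0.4]
opening: 0.0931
gripper_force: 0.0
```

arm_command(increments=[[0.2,-0.04,0,0,0,0.03],[0.4,-0.08,0,0,0,0.06],[0.6,-0.12,0,0,0,0.074],[0.8,-0.16,0,0,0,0.074],[1,-0.209,0,0,0,0.074]])

```text
t: 18.05
tool_pos: [0.4235, 0.363, 0.2871]
orientation: [2.629, 1.719, -0.003]
force: [0.6, -0.3, 0.7]
opening: 0.0931
gripper_force: 0.0
```

```bash
python3 -c "
from h import *
st();print(go([.425,.363,.028],np.radians(-24)))"
```

```text
t 18.1 grasp [0.4232 0.3628 0.1201] gauge [-0.0801  0.3459] yaw -23.64 open 0.0931 gf 0.0 F [ 0.6 -0.3  0.7] Fu -0.2 x-axis(u,X) 0.972 0.972
[0.004, 0.0075, 0.4606, -0.0003, 0.0006, 0.002]
```

arm_command(increments=[[0.004,0.008,0.1,0,0,0.002],[0.004,0.008,0.2,0,0,0.002],[0.004,0.008,0.33,0,0,0.002],[0.004,0.008,0.46,0,0,0.002],[0.004,0.008,0.46,0,0,0.002]])

```text
t: 18.68
tool_pos: [0.4243, 0.3596, 0.1929]
orientation: [2.635, 1.709, -0.012]
force: [0.0, 0.5, -0.1]
opening: 0.0933
gripper_force: 0.0
```

arm_command(increments=[[0,0,0,0,0,0],[0,0,0,0,0,0],[0,0,0,0,0,0],[0,0,0,0,0,0],[0,0,0,0,0,0]], fingers=1)

```text
t: 19.3
tool_pos: [0.4259, 0.3622, 0.1974]
orientation: [-2.635, -1.711, -0.001]
force: [-0.4, -0.6, 2.8]
opening: 0.0548
gripper_force: 15.0
```

```bash
python3 -c "
from h import *
st()
c=crop('scene',320,100,440,190,6,'pics/b3.png')"
```

```text
t 19.3 grasp [0.426  0.3622 0.0304] gauge [-0.0772  0.3459] yaw -23.99 open 0.0548 gf 15.0 F [-0.4 -0.6  2.8] Fu -0.6 x-axis(u,X) 0.97 0.97
```

View pics/b3.png

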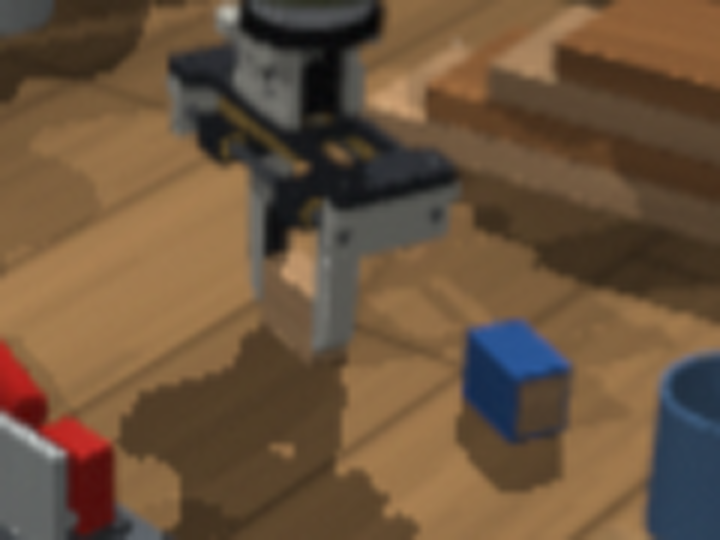

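arm_command(increments=[[0,0,-0.1,0,0,0],[0,0,-0.2,0,0,0],[0,0,-0.35,0,0,0],[0,0,-0.48,0,0,0],[0,0,-0.48,0,0,0]])

```text
t: 19.98
tool_pos: [0.4269, 0.3628, 0.2971]
orientation: [-2.634, -1.711, -0.011]
force: [-0.1, 0.1, -0.4]
opening: 0.0549
gripper_force: 15.0
```

arm_command(increments=[[0,0,0,0,0,-0.04],[0,0,0,0,0,-0.076],[0,0,0,0,0,-0.076],[0,0,0,0,0,-0.076],[0,0,0,0,0,-0.076]])

```text
t: 20.6
tool_pos: [0.4258, 0.362, 0.2927]
orientation: [-2.414, -2.011, 0.0]
force: [0.6, 0.0, -0.5]
opening: 0.0548
gripper_force: 15.0
```

```bash
python3 -c "
from h import *
st();print(go([*tow(0,-.0273),.124],np.radians(-10.3)))
c=read_camera('top');r=look(c)
for k in ('blue','thumb'):print(k,r[k])"
```

```text
t 20.6 grasp [0.4257 0.3619 0.1257] gauge [-0.0775  0.3455] yaw -10.40 open 0.0548 gf 15.0 F [ 0.6  0.  -0.5] Fu 0.1 x-axis(u,X) 1.0 1.0
[-1.8616, 0.4002, 0.009, -0.0001, 0.0001, -0.0006]
blue [  0.557   0.368  53.871  31.646 -28.323]
thumb [  0.464   0.128  34.44   20.935 -10.324]
```

arm_command(increments=[[-0.2,0.04,0,0,0,0],[-0.4,0.08,0,0,0,0],[-0.6,0.12,0,0,0,0],[-0.8,0.16,0,0,0,0],[-1,0.2,0,0,0,0]])

```text
t: 21.28
tool_pos: [0.4292, 0.1569, 0.2931]
orientation: [2.413, 2.012, 0.001]
force: [0.7, 0.9, 0.7]
opening: 0.0547
gripper_force: 15.0
```

arm_command(increments=[[-0.2,0.04,0,0,0,0],[-0.4,0.08,0,0,0,0],[-0.6,0.12,0,0,0,0],[-0.862,0.2,0,0,0,0],[-0.862,0.2,0,0,0,0]])

```text
t: 21.9
tool_pos: [0.438, -0.0217, 0.2933]
orientation: [2.417, 2.005, -0.0]
force: [-0.0, 0.6, -0.8]
opening: 0.0549
gripper_force: 15.0
```

arm_command(increments=[[0,0,0.08,0,0,0],[0,0,0.16,0,0,0],[0,0,0.24,0,0,0],[0,0,0.3,0,0,0],[0,0,0.3,0,0,0]])

```text
t: 22.52
tool_pos: [0.4371, -0.0182, 0.2314]
orientation: [-2.41, -2.012, 0.003]
force: [0.3, 0.0, -0.1]
opening: 0.0547
gripper_force: 15.0
```

```bash
python3 -c "
from h import *
st();print(go([*tow(0,-.0273),.047],np.radians(-10.3)))"
```

```text
t 22.5 grasp [ 0.4367 -0.0182  0.0644] gauge [-0.0007 -0.0269] yaw -10.28 open 0.0547 gf 15.0 F [ 0.3  0.  -0.1] Fu 0.1 x-axis(u,X) 1.0 1.0
[-0.0021, 0.0013, 0.0871, -0.0009, 0.0, 0.0001]
```

arm_command(increments=[[0,0.003,0.02,0,0,0],[0,0.003,0.04,0,0,0],[0,0.003,0.06,0,0,0],[0,0.003,0.08,0,0,0],[0,0.003,0.084,0,0,0]])

```text
t: 23.15
tool_pos: [0.4382, -0.0188, 0.2158]
orientation: [-2.412, -2.012, 0.001]
force: [-0.0, -1.0, -1.4]
opening: 0.0548
gripper_force: 15.0
```

arm_command(increments=[[0,0,0.003,0,0,0],[0,0,0.006,0,0,0],[0,0,0.006,0,0,0],[0,0,0.006,0,0,0],[0,0,0.006,0,0,0]])

```text
t: 23.78
tool_pos: [0.4384, -0.0188, 0.215]
orientation: [2.412, 2.013, 0.0]
force: [-0.4, 1.0, -0.7]
opening: 0.0551
gripper_force: 15.0
```

```bash
python3 -c "
from h import *
st()"
```

```text
t 23.8 grasp [ 0.4384 -0.0188  0.048 ] gauge [ 0.0012 -0.0272] yaw -10.32 open 0.0551 gf 15.0 F [-0.4  1.  -0.7] Fu 0.9 x-axis(u,X) 1.0 1.0
```

Lowering until contact, then releasing.

arm_command(increments=[[0,0,0.005,0,0,0],[0,0,0.01,0,0,0],[0,0,0.01,0,0,0],[0,0,0.01,0,0,0],[0,0,0.01,0,0,0]])

```text
t: 24.4
tool_pos: [0.4385, -0.0188, 0.2134]
orientation: [2.412, 2.013, -0.0]
force: [-2.0, 0.2, 5.7]
opening: 0.0548
gripper_force: 15.0
```

arm_command(increments=[[0,0,0,0,0,0],[0,0,0,0,0,0],[0,0,0,0,0,0],[0,0,0,0,0,0],[0,0,0,0,0,0]], fingers=-1)

```text
t: 25.02
tool_pos: [0.4384, -0.0188, 0.2129]
orientation: [-2.412, -2.013, 0.0]
force: [-0.4, 0.0, 0.6]
opening: 0.0926
gripper_force: 0.0
```

arm_command(increments=[[0,0,-0.1,0,0,0],[0,0,-0.2,0,0,0],[0,0,-0.3,0,0,0],[0,0,-0.38,0,0,0],[0,0,-0.38,0,0,0]])

```text
t: 25.65
tool_pos: [0.439, -0.0189, 0.2903]
orientation: [2.411, 2.011, 0.003]
force: [0.6, 0.3, 0.1]
opening: 0.0928
gripper_force: 0.0
```

```bash
python3 -c "
from h import *
st();
c=read_camera('top');r=look(c)
for k in ('blue','thumb'):print(k,r[k])
b=r['blue'];print(go([*b[:2],.12],np.radians(b[4])))"
```

```text
t 25.6 grasp [ 0.4395 -0.019   0.1233] gauge [ 0.0022 -0.0272] yaw -10.32 open 0.0928 gf 0.0 F [0.6 0.3 0.1] Fu 0.4 x-axis(u,X) 1.0 1.0
blue [  0.558   0.369  51.952  30.294 -28.603]
thumb [ 0.463  0.128 34.396 19.343 -9.555]
[2.0148, 0.2401, 0.0112, 0.0003, -0.0001, 0.1016]
```

arm_command(increments=[[0.2,0.02,0,0,0,0],[0.4,0.05,0,0,0,0],[0.6,0.07,0,0,0,0],[0.8,0.1,0,0,0,0],[1,0.12,0,0,0,0]])

```text
t: 26.32
tool_pos: [0.4977, 0.1749, 0.2875]
orientation: [-2.412, -2.012, 0.003]
force: [-0.2, -0.4, 0.4]
opening: 0.0932
gripper_force: 0.0
```

arm_command(increments=[[0.2,0.02,0,0,0,0.03],[0.4,0.05,0,0,0,0.06],[0.6,0.07,0,0,0,0.09],[0.8,0.1,0,0,0,0.102],[1,0.12,0,0,0,0.102]])

```text
t: 26.95
tool_pos: [0.5572, 0.3672, 0.287]
orientation: [2.703, 1.601, -0.003]
force: [-0.1, -0.4, 0.9]
opening: 0.0928
gripper_force: 0.0
```

```bash
python3 -c "
from h import *
st();print(go([.5575,.3685,.03],np.radians(-28.4)))"
```

```text
t 26.9 grasp [0.5569 0.367  0.12  ] gauge [0.0508 0.3733] yaw -28.71 open 0.0928 gf 0.0 F [-0.1 -0.4  0.9] Fu -0.4 x-axis(u,X) 0.947 0.947
[0.0073, -0.0014, 0.4501, -0.0004, 0.0006, -0.0017]
```

arm_command(increments=[[0.007,0,0.1,0,0,0],[0.007,0,0.2,0,0,0],[0.007,0,0.33,0,0,0],[0.007,0,0.45,0,0,0],[0.007,0,0.45,0,0,0]])

```text
t: 27.58
tool_pos: [0.5561, 0.3651, 0.1944]
orientation: [-2.703, -1.6, 0.012]
force: [-0.7, -0.1, -0.1]
opening: 0.0931
gripper_force: 0.0
```

arm_command(increments=[[0,0,0,0,0,0],[0,0,0,0,0,0],[0,0,0,0,0,0],[0,0,0,0,0,0],[0,0,0,0,0,0]], fingers=1)

```text
t: 28.2
tool_pos: [0.5581, 0.3675, 0.1995]
orientation: [2.702, 1.602, 0.001]
force: [-0.5, 0.3, 3.1]
opening: 0.055
gripper_force: 15.0
```

```bash
python3 -c "
from h import *
st()"
```

```text
t 28.2 grasp [0.5582 0.3676 0.0325] gauge [0.052  0.3741] yaw -28.68 open 0.0550 gf 15.0 F [-0.5  0.3  3.1] Fu 0.2 x-axis(u,X) 0.947 0.947
```

arm_command(increments=[[0,0,-0.1,0,0,0],[0,0,-0.2,0,0,0],[0,0,-0.35,0,0,0],[0,0,-0.48,0,0,0],[0,0,-0.48,0,0,0]])

```text
t: 28.82
tool_pos: [0.5591, 0.368, 0.2999]
orientation: [2.702, 1.602, 0.012]
force: [0.2, -0.7, -0.9]
opening: 0.0547
gripper_force: 15.0
```

arm_command(increments=[[0,0,0,0,0,-0.04],[0,0,0,0,0,-0.08],[0,0,0,0,0,-0.102],[0,0,0,0,0,-0.102],[0,0,0,0,0,-0.102]])

```text
t: 29.45
tool_pos: [0.5578, 0.3673, 0.2944]
orientation: [-2.414, -2.011, 0.001]
force: [-0.7, 0.6, 0.7]
opening: 0.0548
gripper_force: 15.0
```

```bash
python3 -c "
from h import *
st();print(go([*tow(0,.004),.124],np.radians(-10.3)))
c=crop('top',280,180,380,260,7,'pics/b4.png')"
```

```text
t 29.4 grasp [0.5577 0.3672 0.1274] gauge [0.0516 0.3736] yaw -10.41 open 0.0548 gf 15.0 F [-0.7  0.6  0.7] Fu 0.4 x-axis(u,X) 1.0 1.0
[-1.8504, -0.2451, 0.0181, -0.0002, 0.0002, -0.0006]
```

View pics/b4.png

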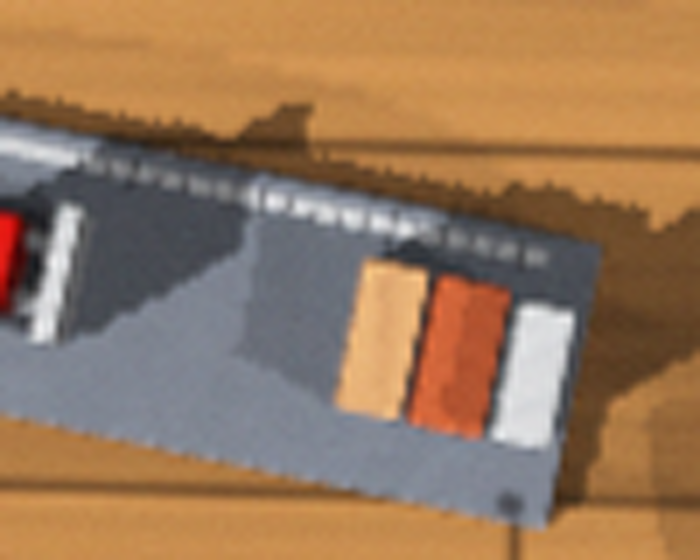

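The oak stave at about (334,228) and the beech at (346,231) stand square by the fixed jaw at (357,233), with small gaps. Next is the blue stave.

arm_command(increments=[[-0.2,-0.02,0,0,0,0],[-0.4,-0.05,0,0,0,0],[-0.6,-0.07,0,0,0,0],[-0.8,-0.1,0,0,0,0],[-1,-0.12,0,0,0,0]])

```text
t: 30.12
tool_pos: [0.4979, 0.1737, 0.295]
orientation: [2.413, 2.012, 0.0]
force: [0.7, 0.2, -0.1]
opening: 0.0546
gripper_force: 15.0
```

arm_command(increments=[[-0.2,-0.02,0,0,0,0],[-0.4,-0.05,0,0,0,0],[-0.6,-0.07,0,0,0,0],[-0.85,-0.125,0,0,0,0],[-0.85,-0.125,0,0,0,0]])

```text
t: 30.75
tool_pos: [0.4426, 0.0098, 0.2949]
orientation: [2.416, 2.007, -0.001]
force: [0.4, 0.7, 0.3]
opening: 0.0548
gripper_force: 15.0
```

arm_command(increments=[[0,0,0.08,0,0,0],[0,0,0.16,0,0,0],[0,0,0.24,0,0,0],[0,0,0.3,0,0,0],[0,0,0.3,0,0,0]])

```text
t: 31.38
tool_pos: [0.4428, 0.0125, 0.2334]
orientation: [-2.41, -2.012, 0.003]
force: [-0.7, -0.4, 0.4]
opening: 0.0549
gripper_force: 15.0
```

```bash
python3 -c "
from h import *
st();print(go([*tow(0.001,.004),.050],np.radians(-10.3)))"
```

```text
t 31.4 grasp [0.4423 0.0125 0.0664] gauge [-0.0004  0.0043] yaw -10.28 open 0.0549 gf 15.0 F [-0.7 -0.4  0.4] Fu -0.5 x-axis(u,X) 1.0 1.0
[-0.0017, 0.005, 0.0817, -0.0009, 0.0001, 0.0001]
```

arm_command(increments=[[-0.001,0,0.02,0,0,0],[-0.001,0,0.04,0,0,0],[-0.001,0,0.06,0,0,0],[-0.001,0,0.08,0,0,0],[-0.001,0,0.087,0,0,0]])

```text
t: 32.0
tool_pos: [0.4433, 0.0119, 0.2172]
orientation: [-2.412, -2.012, 0.0]
force: [-0.7, -0.1, -1.1]
opening: 0.0549
gripper_force: 15.0
```

arm_command(increments=[[0,0,0.004,0,0,0],[0,0,0.008,0,0,0],[0,0,0.012,0,0,0],[0,0,0.012,0,0,0],[0,0,0.012,0,0,0]])

```text
t: 32.62
tool_pos: [0.4435, 0.0119, 0.2154]
orientation: [2.412, 2.013, 0.0]
force: [-2.3, 0.4, 3.9]
opening: 0.0551
gripper_force: 15.0
```

```bash
python3 -c "
from h import *
st()"
```

```text
t 32.6 grasp [0.4435 0.0119 0.0484] gauge [0.0009 0.0039] yaw -10.32 open 0.0551 gf 15.0 F [-2.3  0.4  3.9] Fu -0.0 x-axis(u,X) 1.0 1.0
```

arm_command(increments=[[0,0,0,0,0,0],[0,0,0,0,0,0],[0,0,0,0,0,0],[0,0,0,0,0,0],[0,0,0,0,0,0]], fingers=-1)

```text
t: 33.25
tool_pos: [0.4434, 0.0119, 0.2151]
orientation: [-2.412, -2.013, 0.0]
force: [0.3, -0.8, 0.2]
opening: 0.0923
gripper_force: 0.0
```

arm_command(increments=[[0,0,-0.1,0,0,0],[0,0,-0.2,0,0,0],[0,0,-0.3,0,0,0],[0,0,-0.36,0,0,0],[0,0,-0.36,0,0,0]])

```text
t: 33.88
tool_pos: [0.4438, 0.0119, 0.2879]
orientation: [2.411, 2.012, 0.002]
force: [0.2, 0.0, -0.4]
opening: 0.0932
gripper_force: 0.0
```

arm_command(increments=[[0.2,0,0,0,0,0],[0.4,0,0,0,0,0],[0.58,0,0,0,0,0],[0.58,0,0,0,0,0],[0.58,0,0,0,0,0]])

```text
t: 34.5
tool_pos: [0.4638, 0.1257, 0.2862]
orientation: [-2.411, -2.013, 0.003]
force: [0.0, 0.5, 0.2]
opening: 0.0932
gripper_force: 0.0
```

```bash
python3 -c "
from h import *
st();print(go([*tow(0.0,.122),.050],np.radians(-10.3)))"
```

```text
t 34.5 grasp [0.4635 0.1256 0.1192] gauge [0.0008 0.1194] yaw -10.28 open 0.0932 gf 0.0 F [0.  0.5 0.2] Fu 0.5 x-axis(u,X) 1.0 1.0
[0.0127, -0.0047, 0.3458, -0.0005, 0.0003, 0.0001]
```

arm_command(increments=[[0.012,-0.004,0.1,0,0,0],[0.012,-0.004,0.2,0,0,0],[0.012,-0.004,0.3,0,0,0],[0.012,-0.004,0.345,0,0,0],[0.012,-0.004,0.345,0,0,0]])

```text
t: 35.12
tool_pos: [0.4635, 0.1279, 0.2175]
orientation: [-2.413, -2.011, 0.002]
force: [-0.7, 0.3, -1.2]
opening: 0.093
gripper_force: 0.0
```

arm_command(increments=[[0,0,0,0,0,0],[0,0,0,0,0,0],[0,0,0,0,0,0],[0,0,0,0,0,0],[0,0,0,0,0,0]], fingers=1, force=20)

```text
t: 35.75
tool_pos: [0.4638, 0.1286, 0.2182]
orientation: [2.412, 2.013, 0.0]
force: [0.0, -1.3, 0.5]
opening: 0.0477
gripper_force: 0.0
```

arm_command(increments=[[0,0,0,0,0,0],[0,0,0,0,0,0],[0,0,0,0,0,0],[0,0,0,0,0,0],[0,0,0,0,0,0]])

```text
t: 36.38
tool_pos: [0.4639, 0.1285, 0.2181]
orientation: [2.412, 2.012, 0.0]
force: [2.7, 0.5, -2.5]
opening: 0.0357
gripper_force: 20.0
```

```bash
python3 -c "
from h import *
st();c=read_camera('top');b=blob(c,(100,150,125),(118,255,255),(300,190,372,250));r=rect(c,b,.056);print('blue',r,tog(r))"
```

```text
t 36.4 grasp [0.464  0.1285 0.0511] gauge [0.0008 0.1223] yaw -10.32 open 0.0357 gf 20.0 F [ 2.7  0.5 -2.5] Fu 0.9 x-axis(u,X) 1.0 1.0
blue [ 4.2000e-01  9.0000e-03  2.7475e+01  1.4932e+01 -6.4023e+01] [-0.0218 -0.003 ]
```

arm_command(increments=[[-0.06,0,0,0,0,0],[-0.12,0,0,0,0,0],[-0.18,0,0,0,0,0],[-0.24,0,0,0,0,0],[-0.3,0,0,0,0,0]])

```text
t: 37.05
tool_pos: [0.453, 0.0695, 0.2181]
orientation: [-2.412, -2.012, -0.001]
force: [3.4, 4.1, -3.6]
opening: 0.0357
gripper_force: 20.0
```

arm_command(increments=[[-0.015,0,0,0,0,0],[-0.03,0,0,0,0,0],[-0.045,0,0,0,0,0],[-0.06,0,0,0,0,0],[-0.065,0,0,0,0,0]])

```text
t: 37.67
tool_pos: [0.4507, 0.0567, 0.2181]
orientation: [-2.412, -2.013, 0.0]
force: [0.5, 4.1, -1.4]
opening: 0.036
gripper_force: 20.0
```

```bash
python3 -c "
from h import *
st()"
```

```text
t 37.7 grasp [0.4507 0.0567 0.0511] gauge [0.0001 0.0493] yaw -10.32 open 0.0360 gf 20.0 F [ 0.5  4.1 -1.4] Fu 4.2 x-axis(u,X) 1.0 1.0
```

arm_command(increments=[[-0.004,0,0,0,0,0],[-0.008,0,0,0,0,0],[-0.012,0,0,0,0,0],[-0.016,0,0,0,0,0],[-0.02,0,0,0,0,0]])

```text
t: 38.3
tool_pos: [0.45, 0.0528, 0.2181]
orientation: [-2.412, -2.013, 0.0]
force: [0.7, 4.9, -1.7]
opening: 0.0359
gripper_force: 20.0
```

```bash
python3 -c "
from h import *
st();crop('top',280,180,380,260,7,'pics/b5.png')"
```

```text
t 38.3 grasp [0.45   0.0528 0.0511] gauge [0.0001 0.0453] yaw -10.32 open 0.0359 gf 20.0 F [ 0.7  4.9 -1.7] Fu 4.9 x-axis(u,X) 1.0 1.0
```

View pics/b5.png

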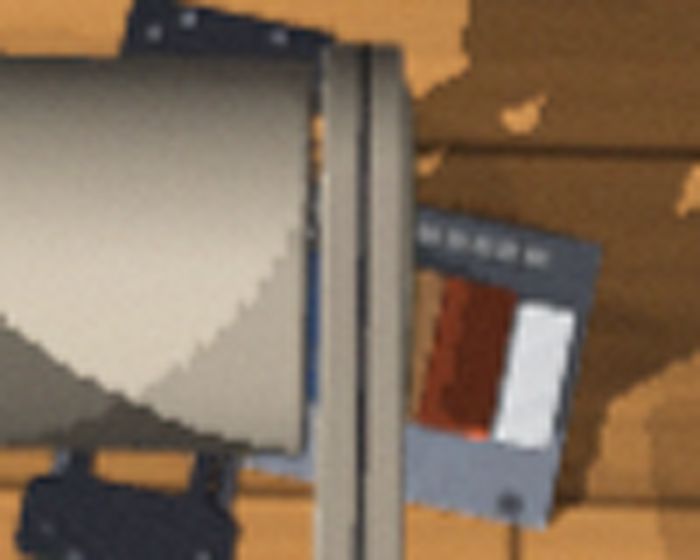

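arm_command(increments=[[-0.005,0,0,0,0,0],[-0.01,0,0,0,0,0],[-0.015,0,0,0,0,0],[-0.02,0,0,0,0,0],[-0.02,0,0,0,0,0]])

```text
t: 38.98
tool_pos: [0.4493, 0.049, 0.2181]
orientation: [-2.412, -2.012, -0.0]
force: [1.1, 5.8, -0.1]
opening: 0.0361
gripper_force: 20.0
```

```bash
python3 -c "
from h import *
st()"
```

```text
t 39.0 grasp [0.4493 0.049  0.0511] gauge [0.0001 0.0415] yaw -10.32 open 0.0361 gf 20.0 F [ 1.1  5.8 -0.1] Fu 5.9 x-axis(u,X) 1.0 1.0
```

arm_command(increments=[[0,0,0,0,0,0],[0,0,0,0,0,0],[0,0,0,0,0,0],[0,0,0,0,0,0],[0,0,0,0,0,0]], fingers=-1)

```text
t: 39.6
tool_pos: [0.4493, 0.0488, 0.2181]
orientation: [2.412, 2.013, -0.0]
force: [0.2, 0.2, 0.2]
opening: 0.0811
gripper_force: 0.0
```

arm_command(increments=[[0,0,-0.1,0,0,0],[0,0,-0.2,0,0,0],[0,0,-0.3,0,0,0],[0,0,-0.4,0,0,0],[0,0,-0.4,0,0,0]])

```text
t: 40.22
tool_pos: [0.4501, 0.0489, 0.2997]
orientation: [2.41, 2.011, 0.004]
force: [0.3, -0.0, -0.6]
opening: 0.0931
gripper_force: 0.0
```

arm_command(increments=[[0,0.2,0,0,0,0],[0,0.4,0,0,0,0],[0,0.6,0,0,0,0],[0,0.8,0,0,0,0],[0,1,0,0,0,0]], fingers=1)

```text
t: 40.85
tool_pos: [0.647, 0.0128, 0.2962]
orientation: [-2.411, -2.012, 0.002]
force: [-0.3, 0.7, 0.7]
opening: 0.0478
gripper_force: 0.0
```

```bash
python3 -c "
from h import *
st();c=crop('top',290,190,370,250,10,'pics/b6.png')
cv2.imwrite('pics/b6s.png',cv2.resize(read_camera('scene')['image'][170:230,250:350,::-1],None,fx=8,fy=8,interpolation=2))
r=rect(c,blob(c,(0,200,140),(4,255,255),(295,190,345,250)),.064);print(r,tog(r))"
```

```text
t 40.9 grasp [0.6467 0.0128 0.1292] gauge [0.2008 0.0401] yaw -10.32 open 0.0478 gf 0.0 F [-0.3  0.7  0.7] Fu 0.6 x-axis(u,X) 1.0 1.0Traceback (most recent call last):
  File "<string>", line 5, in <module>
    r=rect(c,blob(c,(0,200,140),(4,255,255),(295,190,345,250)),.064);print(r,tog(r))
             ~~~~^^^^^^^^^^^^^^^^^^^^^^^^^^^^^^^^^^^^^^^^^^^^^
  File "h.py", line 27, in blob
    k=max(cv2.findContours(m,0,2)[0],key=cv2.contourArea)[:,0,:].astype(float)
      ~~~^^^^^^^^^^^^^^^^^^^^^^^^^^^^^^^^^^^^^^^^^^^^^^^^
ValueError: max() iterable argument is empty
```

View pics/b6.png

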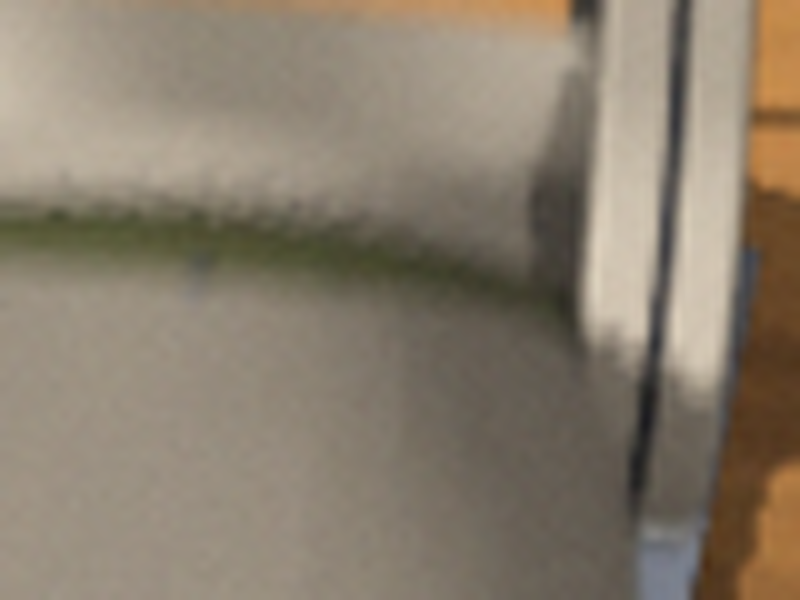

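View pics/b6s.png

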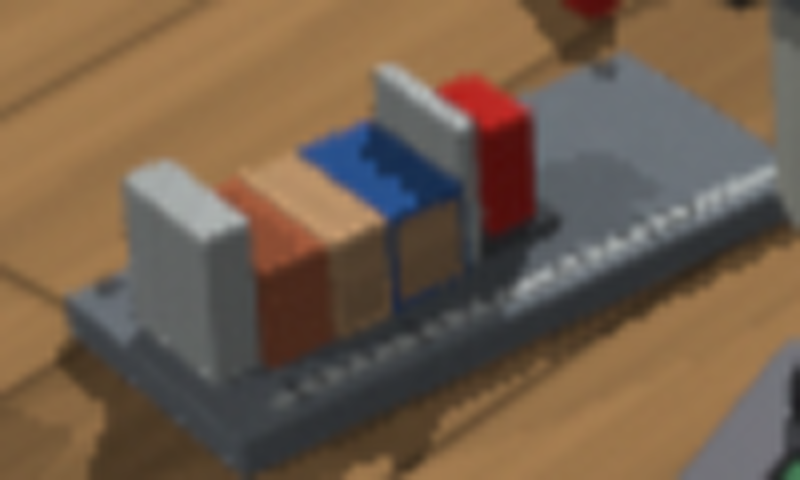

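```bash
python3 -c "
from h import *
def ana(c,box,n):
    b=blob(c,(0,190,150),(6,255,255),box);P=plane(c,b,.064)
    r=rect(c,b,.064);print(n,'thumb',r,tog(r))
    return r
c=read_camera('scene')
k=lambda l:np.array(l)/8+[250,170]-.5
print(np.array([tog(p) for p in plane(c,k([(392,63),(475,125),(377,70),(465,135)]),.076)]))
print('thumbtop',np.array([tog(p) for p in plane(c,k([(440,88),(475,76),(533,110),(485,131)]),.064)]))
print('fixed',np.array([tog(p) for p in plane(c,k([(166,160),(247,218),(126,176),(205,238)]),.076)]))
ana(c,(300,172,322,204),'now')
print(go([.648,.011,.08],np.radians(-10.3)))
"
```

```text
[[-0.0254  0.0246]
 [ 0.0249  0.0224]
 [-0.0251  0.0179]
 [ 0.0276  0.016 ]]
thumbtop [[-0.017   0.0386]
 [-0.0152  0.0527]
 [ 0.0154  0.0545]
 [ 0.0152  0.0337]]
fixed [[-0.0256 -0.0697]
 [ 0.0207 -0.0688]
 [-0.0262 -0.0854]
 [ 0.0213 -0.0859]]
now thumb [  0.45    0.052  31.744  15.586 -17.172] [0.0003 0.0445]
[-0.0066, 0.0086, 0.2424, -0.0009, 0.0001, -0.0003]
```

The scene view shows the pack snug and square between the jaws, and the blade-to-thumb distance gives about 5 mm of yield. Now pressing the green button on the grey box.

arm_command(increments=[[-0.006,0.008,0.05,0,0,0],[-0.006,0.008,0.1,0,0,0],[-0.006,0.008,0.15,0,0,0],[-0.006,0.008,0.2,0,0,0],[-0.006,0.008,0.2,0,0,0]], fingers=1)

```text
t: 41.62
tool_pos: [0.6468, 0.0117, 0.2568]
orientation: [-2.411, -2.012, 0.002]
force: [-0.1, -0.9, 0.2]
opening: 0.0002
gripper_force: 0.0
```

```bash
python3 -c "
from h import *
st();crop('scene',310,180,400,250,7,'pics/b7.png')"
```

```text
t 41.6 grasp [0.6464 0.0117 0.0898] gauge [0.2007 0.0389] yaw -10.31 open 0.0002 gf 0.0 F [-0.1 -0.9  0.2] Fu -0.9 x-axis(u,X) 1.0 1.0
```

View pics/b7.png

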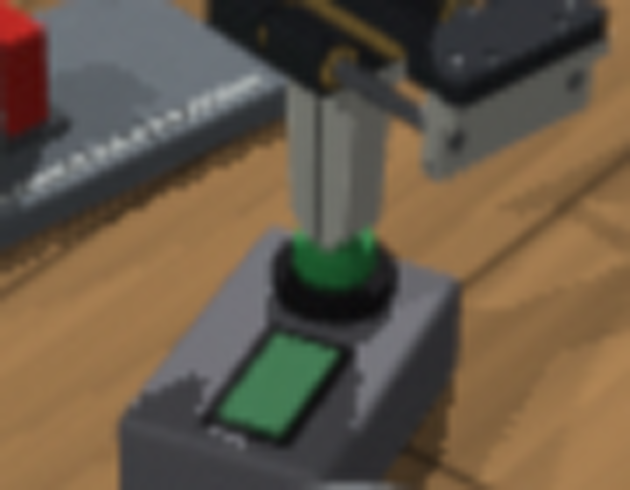

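The closed fingertips, at about (357,214), are centred just above the green button.

arm_command(increments=[[0,0,0.015,0,0,0],[0,0,0.03,0,0,0],[0,0,0.04,0,0,0],[0,0,0.05,0,0,0],[0,0,0.05,0,0,0]])

```text
t: 42.3
tool_pos: [0.6478, 0.0116, 0.2486]
orientation: [2.412, 2.012, 0.001]
force: [1.5, 0.5, 3.8]
opening: 0.0004
gripper_force: 2.1
```

arm_command(increments=[[0,0,0.007,0,0,0],[0,0,0.014,0,0,0],[0,0,0.02,0,0,0],[0,0,0.02,0,0,0],[0,0,0.02,0,0,0]])

```text
t: 42.92
tool_pos: [0.6479, 0.0116, 0.2471]
orientation: [2.411, 2.012, 0.002]
force: [-6.9, 0.3, 21.6]
opening: 0.0003
gripper_force: 10.7
```

The button is fully down. Retracting and going back to the thumb block.

arm_command(increments=[[0,0,-0.1,0,0,0],[0,0,-0.15,0,0,0],[0,0,-0.2,0,0,0],[0,0,-0.27,0,0,0],[0,0,-0.27,0,0,0]])

```text
t: 43.55
tool_pos: [0.648, 0.0115, 0.2997]
orientation: [2.411, 2.012, 0.003]
force: [1.0, -0.1, 0.8]
opening: 0.0006
gripper_force: 0.0
```

arm_command(increments=[[0,-0.2,0,0,0,0],[0,-0.4,0,0,0,0],[0,-0.6,0,0,0,0],[0,-0.8,0,0,0,0],[0,-1,0,0,0,0]], fingers=-1)

```text
t: 44.18
tool_pos: [0.4493, 0.0476, 0.2976]
orientation: [-2.412, -2.012, 0.001]
force: [-0.6, 0.5, 0.4]
opening: 0.0454
gripper_force: 0.0
```

```bash
python3 -c "
from h import *
st();print(go([*tow(0,.0412),.0505],np.radians(-10.3)))"
```

```text
t 44.2 grasp [0.4492 0.0476 0.1306] gauge [0.0002 0.04  ] yaw -10.32 open 0.0454 gf 0.0 F [-0.6  0.5  0.4] Fu 0.4 x-axis(u,X) 1.0 1.0
[0.0059, -0.0015, 0.4006, -0.0002, 0.0, -0.0001]
```

arm_command(increments=[[0.006,0,0,0,0,0],[0.006,0,0,0,0,0],[0.006,0,0.1,0,0,0],[0.006,0,0.2,0,0,0],[0.006,0,0.2,0,0,0]])

```text
t: 44.8
tool_pos: [0.451, 0.0483, 0.2567]
orientation: [-2.411, -2.011, 0.004]
force: [0.8, -0.8, -0.4]
opening: 0.092
gripper_force: 0.0
```

arm_command(increments=[[0,0,0.07,0,0,0],[0,0,0.14,0,0,0],[0,0,0.2,0,0,0],[0,0,0.2,0,0,0],[0,0,0.2,0,0,0]])

```text
t: 45.42
tool_pos: [0.451, 0.0486, 0.2183]
orientation: [2.412, 2.013, 0.0]
force: [0.4, -0.6, 0.4]
opening: 0.0932
gripper_force: 0.0
```

arm_command(increments=[[0,0,0,0,0,0],[0,0,0,0,0,0],[0,0,0,0,0,0],[0,0,0,0,0,0],[0,0,0,0,0,0]], fingers=1)

```text
t: 46.05
tool_pos: [0.4509, 0.0486, 0.2181]
orientation: [-2.412, -2.013, -0.0]
force: [0.2, -0.2, -0.3]
opening: 0.0476
gripper_force: 0.0
```

arm_command(increments=[[0,0,0,0,0,0],[0,0,0,0,0,0],[0,0,0,0,0,0],[0,0,0,0,0,0],[0,0,0,0,0,0]])

```text
t: 46.68
tool_pos: [0.4499, 0.0488, 0.2178]
orientation: [-2.41, -2.011, 0.004]
force: [-7.9, 2.0, 8.4]
opening: 0.036
gripper_force: 20.0
```

```bash
python3 -c "
from h import *
st()"
```

```text
t 46.7 grasp [0.4493 0.0489 0.0508] gauge [0.0001 0.0413] yaw -10.31 open 0.0360 gf 20.0 F [-7.9  2.   8.4] Fu 0.6 x-axis(u,X) 1.0 1.0
```

arm_command(increments=[[0.05,-0.005,0,0,0,0],[0.12,-0.005,0,0,0,0],[0.2,-0.005,0,0,0,0],[0.3,-0.005,0,0,0,0],[0.38,-0.005,0,0,0,0]])

```text
t: 47.3
tool_pos: [0.4634, 0.1241, 0.2179]
orientation: [-2.412, -2.013, 0.002]
force: [-1.3, -3.9, 1.7]
opening: 0.0361
gripper_force: 20.0
```

arm_command(increments=[[0.01,0,0,0,0,0],[0.02,0,0,0,0,0],[0.03,0,0,0,0,0],[0.035,0,0,0,0,0],[0.035,0,0,0,0,0]])

```text
t: 47.92
tool_pos: [0.4644, 0.129, 0.2178]
orientation: [2.412, 2.011, -0.005]
force: [-5.9, -11.5, 4.6]
opening: 0.036
gripper_force: 20.0
```

```bash
python3 -c "
from h import *
st()"
```

```text
t 47.9 grasp [0.464  0.1285 0.0508] gauge [0.0008 0.1223] yaw -10.35 open 0.0360 gf 20.0 F [ -5.9 -11.5   4.6] Fu -12.4 x-axis(u,X) 1.0 1.0
```

arm_command(increments=[[0,0,0,0,0,0],[0,0,0,0,0,0],[0,0,0,0,0,0],[0,0,0,0,0,0],[0,0,0,0,0,0]], fingers=-1, force=15)

```text
t: 48.55
tool_pos: [0.4648, 0.1305, 0.2182]
orientation: [2.412, 2.013, 0.0]
force: [-0.6, -0.2, 0.9]
opening: 0.0811
gripper_force: 0.0
```

arm_command(increments=[[0,0,-0.05,0,0,0],[0,0,-0.15,0,0,0],[0,0,-0.25,0,0,0],[0,0,-0.35,0,0,0],[0,0,-0.35,0,0,0]])

```text
t: 49.18
tool_pos: [0.4657, 0.1306, 0.2905]
orientation: [2.41, 2.011, 0.006]
force: [1.7, -0.2, -0.3]
opening: 0.093
gripper_force: 0.0
```

```bash
python3 -c "
from h import *
st();c=crop('top',280,180,380,260,7,'pics/b8.png')
b=blob(c,(100,150,80),(118,255,255),(300,190,372,250));r=rect(c,b,.056);print('blue',r,tog(r))
b=blob(c,(3,150,80),(10,220,255),(300,190,372,250));r=rect(c,b,.056);print('beech',r,tog(r))
print(go([*tow(0.001,-.0039),.12],np.radians(-10.3)))"
```

```text
t 49.2 grasp [0.4664 0.1307 0.1235] gauge [0.0028 0.1249] yaw -10.32 open 0.0930 gf 0.0 F [ 1.7 -0.2 -0.3] Fu 0.1 x-axis(u,X) 1.0 1.0
blue [ 4.4200e-01  5.0000e-03  5.3884e+01  3.1029e+01 -1.0348e+01] [ 0.0006 -0.0032]
beech [ 4.3300e-01 -4.9000e-02  5.4235e+01  2.5878e+01 -1.0831e+01] [ 0.0011 -0.0579]
[-0.6418, 0.0006, 0.01, 0.0007, -0.0003, -0.0001]
```

View pics/b8.png

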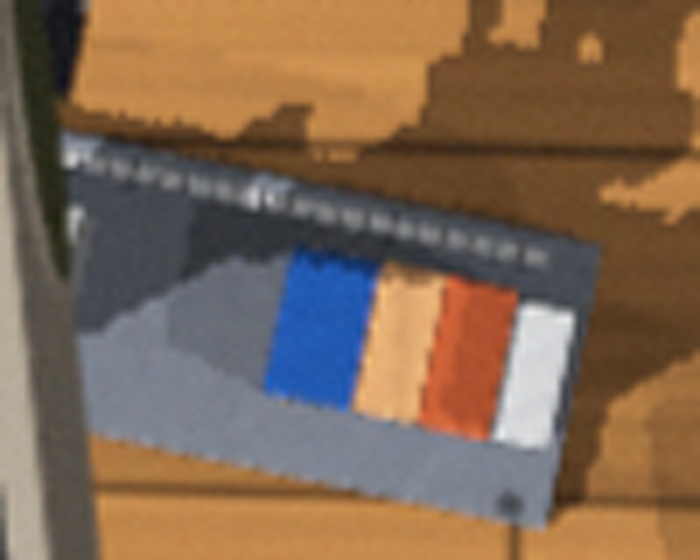

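All three staves are snug and square against the fixed jaw, with blue at (325,227). The tray lies parallel to the gauge, so I'll pick up blue first.

arm_command(increments=[[-0.2,0,0,0,0,0],[-0.4,0,0,0,0,0],[-0.64,0,0,0,0,0],[-0.64,0,0,0,0,0],[-0.64,0,0,0,0,0]])

```text
t: 49.85
tool_pos: [0.4417, 0.0046, 0.2875]
orientation: [-2.413, -2.011, 0.001]
force: [0.2, 1.4, -0.7]
opening: 0.0926
gripper_force: 0.0
```

```bash
python3 -c "
from h import *
st();print(go([*tow(0.001,-.0036),.047],np.radians(-10.3)))"
```

```text
t 49.9 grasp [0.4415 0.0047 0.1205] gauge [ 0.0001 -0.0035] yaw -10.38 open 0.0926 gf 0.0 F [ 0.2  1.4 -0.7] Fu 1.4 x-axis(u,X) 1.0 1.0
[-0.0003, 0.0039, 0.3674, -0.0003, -0.0001, -0.0005]
```

arm_command(increments=[[0,0.004,0.1,0,0,0],[0,0.004,0.2,0,0,0],[0,0.004,0.3,0,0,0],[0,0.004,0.365,0,0,0],[0,0.004,0.365,0,0,0]])

```text
t: 50.48
tool_pos: [0.4421, 0.0051, 0.214]
orientation: [-2.409, -2.013, 0.003]
force: [-0.7, 0.3, -0.2]
opening: 0.0927
gripper_force: 0.0
```

arm_command(increments=[[0,0,0,0,0,0],[0,0,0,0,0,0],[0,0,0,0,0,0],[0,0,0,0,0,0],[0,0,0,0,0,0]], fingers=1)

```text
t: 51.1
tool_pos: [0.4428, 0.0043, 0.2154]
orientation: [2.412, 2.012, 0.0]
force: [-0.1, -0.1, 2.7]
opening: 0.0552
gripper_force: 15.0
```

arm_command(increments=[[0,0,0,0,0,0],[0,0,-0.1,0,0,0],[0,0,-0.25,0,0,0],[0,0,-0.42,0,0,0],[0,0,-0.42,0,0,0]])

```text
t: 51.72
tool_pos: [0.4438, 0.0042, 0.302]
orientation: [2.409, 2.01, 0.006]
force: [0.4, -0.4, -0.3]
opening: 0.0549
gripper_force: 15.0
```

```bash
python3 -c "
from h import *
st();print(go([.458,-.380,.12],np.radians(-10.5)))"
```

```text
t 51.7 grasp [0.4447 0.0041 0.135 ] gauge [ 0.0034 -0.0035] yaw -10.32 open 0.0549 gf 15.0 F [ 0.4 -0.4 -0.3] Fu -0.4 x-axis(u,X) 1.0 1.0
[-1.8773, 0.4135, 0.0763, 0.0017, -0.0001, 0.001]
```

arm_command(increments=[[-0.2,0.04,0,0,0,0],[-0.4,0.08,0,0,0,0],[-0.6,0.12,0,0,0,0],[-0.8,0.17,0,0,0,0],[-1,0.22,0,0,0,0]])

```text
t: 52.35
tool_pos: [0.4496, -0.2015, 0.2976]
orientation: [-2.411, -2.011, 0.001]
force: [1.0, -0.7, 0.4]
opening: 0.0547
gripper_force: 15.0
```

arm_command(increments=[[-0.2,0.04,0,0,0,0],[-0.4,0.08,0,0,0,0],[-0.6,0.12,0,0,0,0],[-0.87,0.2,0,0,0,0],[-0.87,0.2,0,0,0,0]])

```text
t: 52.98
tool_pos: [0.4574, -0.3815, 0.2967]
orientation: [-2.414, -2.007, 0.001]
force: [-0.5, 0.6, -1.0]
opening: 0.0552
gripper_force: 15.0
```

arm_command(increments=[[0,0,0.05,0,0,0],[0,0,0.1,0,0,0],[0,0,0.15,0,0,0],[0,0,0.2,0,0,0],[0,0,0.2,0,0,0]])

```text
t: 53.6
tool_pos: [0.458, -0.378, 0.2579]
orientation: [-2.41, -2.012, 0.0]
force: [-0.7, 0.3, -0.9]
opening: 0.0553
gripper_force: 15.0
```

```bash
python3 -c "
from h import *
st();print(go([.458,-.380,.042],np.radians(-10.5)))
c=read_camera('top');cv2.imwrite('pics/b9.png',cv2.resize(c['image'][140:290,360:540,::-1],None,fx=4,fy=4))"
```

```text
t 53.6 grasp [ 0.4578 -0.3778  0.0909] gauge [ 0.0826 -0.3774] yaw -10.30 open 0.0553 gf 15.0 F [-0.7  0.3 -0.9] Fu 0.2 x-axis(u,X) 1.0 1.0
[-0.0102, 0.0021, 0.2443, -0.0005, -0.0004, 0.0011]
```

View pics/b9.png

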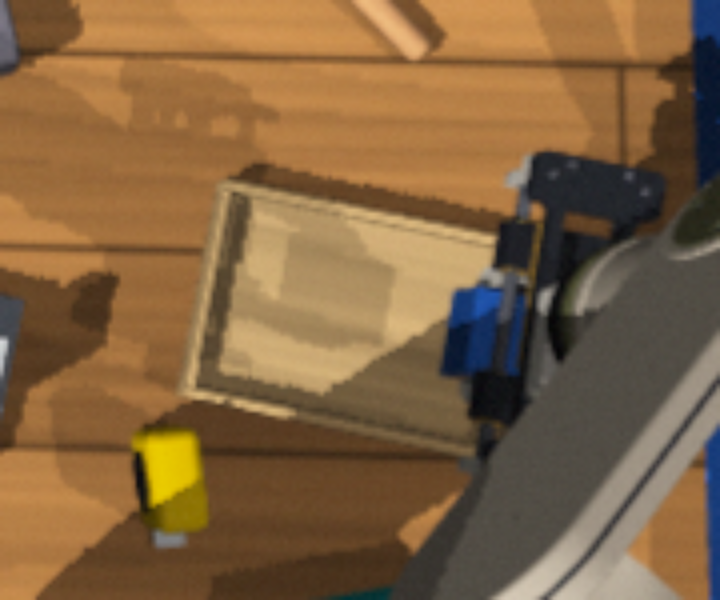

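The blue stave at (481,223) is over the far end of the tray and aligned. Lowering.

arm_command(increments=[[0,0,0.06,0,0,0],[0,0,0.12,0,0,0],[0,0,0.18,0,0,0],[0,0,0.22,0,0,0],[0,0,0.23,0,0,0]])

```text
t: 54.28
tool_pos: [0.458, -0.3784, 0.2121]
orientation: [-2.411, -2.012, 0.0]
force: [-0.5, -0.4, 0.3]
opening: 0.0551
gripper_force: 15.0
```

arm_command(increments=[[0,0,0.005,0,0,0],[0,0,0.01,0,0,0],[0,0,0.015,0,0,0],[0,0,0.02,0,0,0],[0,0,0.02,0,0,0]])

```text
t: 54.9
tool_pos: [0.4583, -0.3787, 0.2091]
orientation: [-2.412, -2.013, 0.0]
force: [-0.2, -0.3, -0.5]
opening: 0.055
gripper_force: 15.0
```

```bash
python3 -c "
from h import *
st()"
```

```text
t 54.9 grasp [ 0.4582 -0.3787  0.0421] gauge [ 0.0832 -0.3782] yaw -10.32 open 0.0550 gf 15.0 F [-0.2 -0.3 -0.5] Fu -0.3 x-axis(u,X) 1.0 1.0
```

arm_command(increments=[[0,0,0.005,0,0,0],[0,0,0.01,0,0,0],[0,0,0.015,0,0,0],[0,0,0.018,0,0,0],[0,0,0.018,0,0,0]])

```text
t: 55.52
tool_pos: [0.4584, -0.3787, 0.2064]
orientation: [2.412, 2.013, -0.0]
force: [-2.8, 3.7, 8.1]
opening: 0.0546
gripper_force: 15.0
```

arm_command(increments=[[0,0,0,0,0,0],[0,0,0,0,0,0],[0,0,0,0,0,0],[0,0,0,0,0,0],[0,0,0,0,0,0]], fingers=-0.5)

```text
t: 56.15
tool_pos: [0.4583, -0.3787, 0.2055]
orientation: [-2.412, -2.013, 0.0]
force: [-0.1, -0.2, 0.2]
opening: 0.0698
gripper_force: 0.0
```

arm_command(increments=[[0,0,-0.05,0,0,0],[0,0,-0.15,0,0,0],[0,0,-0.25,0,0,0],[0,0,-0.42,0,0,0],[0,0,-0.42,0,0,0]])

```text
t: 56.78
tool_pos: [0.4595, -0.3798, 0.295]
orientation: [2.406, 2.007, 0.001]
force: [-0.2, -0.0, -0.0]
opening: 0.0698
gripper_force: 0.0
```

```bash
python3 -c "
from h import *
st();print(go([*tow(0.001,-.0324),.12],np.radians(-10.3)))"
```

```text
t 56.8 grasp [ 0.4605 -0.3808  0.128 ] gauge [ 0.0858 -0.3799] yaw -10.31 open 0.0698 gf 0.0 F [-0.2 -0.  -0. ] Fu -0.1 x-axis(u,X) 1.0 1.0
[1.7314, -0.428, 0.0291, 0.0022, 0.0015, -0.0001]
```

arm_command(increments=[[0.2,-0.04,0,0,0,0],[0.4,-0.08,0,0,0,0],[0.6,-0.12,0,0,0,0],[0.8,-0.17,0,0,0,0],[1,-0.22,0,0,0,0]], fingers=-1)

```text
t: 57.4
tool_pos: [0.4505, -0.1727, 0.2897]
orientation: [2.412, 2.012, 0.0]
force: [0.1, 0.2, -0.4]
opening: 0.093
gripper_force: 0.0
```

arm_command(increments=[[0.2,-0.06,0,0,0,0],[0.4,-0.12,0,0,0,0],[0.6,-0.18,0,0,0,0],[0.73,-0.206,0,0,0,0],[0.73,-0.206,0,0,0,0]])

```text
t: 58.02
tool_pos: [0.4363, -0.0217, 0.2897]
orientation: [2.409, 2.016, 0.001]
force: [-0.7, -0.7, 0.5]
opening: 0.0924
gripper_force: 0.0
```

```bash
python3 -c "
from h import *
c=read_camera('scene');cv2.imwrite('pics/s9.png',c['image'][:,:,::-1]);st();print(go([*tow(0.001,-.0324),.047],np.radians(-10.3)))"
```

```text
t 58.1 grasp [ 0.4365 -0.0227  0.1227] gauge [-0.0001 -0.0314] yaw -10.20 open 0.0929 gf 0.0 F [ 0.2 -0.2  0.4] Fu -0.2 x-axis(u,X) 1.0 1.0
[-0.0052, 0.0056, 0.3787, 0.0002, 0.0001, 0.0006]
```

View pics/s9.png

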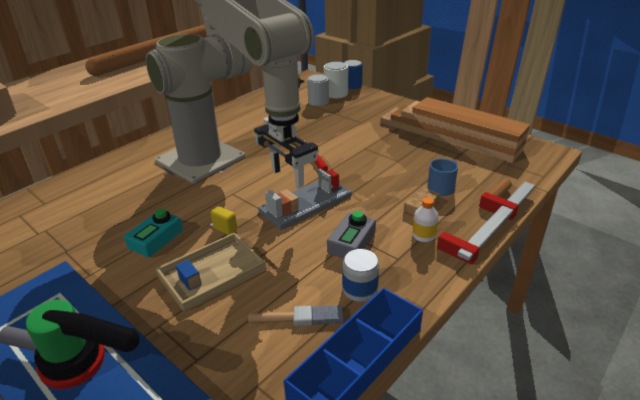

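The blue stave stands upright in the tray at (187,272), and oak and beech are still at the jaw. That was my last picture, so from here I'll check by numbers. Picking up oak.

arm_command(increments=[[-0.004,0.004,0.1,0,0,0],[-0.004,0.004,0.2,0,0,0],[-0.004,0.004,0.3,0,0,0],[-0.004,0.004,0.375,0,0,0],[-0.004,0.004,0.375,0,0,0]])

```text
t: 58.7
tool_pos: [0.4365, -0.0244, 0.2134]
orientation: [-2.412, -2.011, 0.003]
force: [-0.7, -0.5, 0.1]
opening: 0.0934
gripper_force: 0.0
```

arm_command(increments=[[0,0,0,0,0,0],[0,0,0,0,0,0],[0,0,0,0,0,0],[0,0,0,0,0,0],[0,0,0,0,0,0]], fingers=1)

```text
t: 59.32
tool_pos: [0.4372, -0.0239, 0.2148]
orientation: [2.412, 2.013, 0.0]
force: [-0.5, -1.1, 1.1]
opening: 0.0548
gripper_force: 15.0
```

```bash
python3 -c "
from h import *
st()"
```

```text
t 59.3 grasp [ 0.4373 -0.0239  0.0478] gauge [ 0.0009 -0.0325] yaw -10.31 open 0.0548 gf 15.0 F [-0.5 -1.1  1.1] Fu -1.2 x-axis(u,X) 1.0 1.0
```

arm_command(increments=[[0,0,0,0,0,0],[0,0,-0.1,0,0,0],[0,0,-0.25,0,0,0],[0,0,-0.42,0,0,0],[0,0,-0.42,0,0,0]])

```text
t: 59.95
tool_pos: [0.4382, -0.0241, 0.3014]
orientation: [2.409, 2.01, 0.005]
force: [0.5, 0.4, 0.7]
opening: 0.0549
gripper_force: 15.0
```

```bash
python3 -c "
from h import *
st();print(go([.469,-.321,.12],np.radians(-10.5)))"
```

```text
t 60.0 grasp [ 0.4391 -0.0243  0.1344] gauge [ 0.0028 -0.0325] yaw -10.32 open 0.0549 gf 15.0 F [0.5 0.4 0.7] Fu 0.5 x-axis(u,X) 1.0 1.0
[-1.433, 0.4167, 0.074, 0.0017, -0.0, 0.001]
```

Release height in the tray will be about 0.0385.

arm_command(increments=[[-0.2,0.05,0,0,0,0],[-0.4,0.1,0,0,0,0],[-0.6,0.15,0,0,0,0],[-0.8,0.2,0,0,0,0],[-1,0.25,0,0,0,0]])

```text
t: 60.58
tool_pos: [0.45, -0.2308, 0.297]
orientation: [-2.411, -2.011, 0.001]
force: [-0.6, -0.3, -0.8]
opening: 0.055
gripper_force: 15.0
```

arm_command(increments=[[-0.2,0.08,0,0,0,0],[-0.43,0.17,0,0,0,0],[-0.43,0.17,0.05,0,0,0],[-0.43,0.17,0.12,0,0,0],[-0.43,0.17,0.2,0,0,0]])

```text
t: 61.2
tool_pos: [0.4682, -0.3191, 0.2567]
orientation: [-2.41, -2.013, 0.0]
force: [0.2, 1.2, -0.8]
opening: 0.0552
gripper_force: 15.0
```

arm_command(increments=[[0,0,0.05,0,0,0],[0,0,0.1,0,0,0],[0,0,0.14,0,0,0],[0,0,0.18,0,0,0],[0,0,0.18,0,0,0]])

```text
t: 61.82
tool_pos: [0.4683, -0.3202, 0.2218]
orientation: [-2.411, -2.012, 0.0]
force: [0.1, -0.1, -0.5]
opening: 0.055
gripper_force: 15.0
```

```bash
python3 -c "
from h import *
st();print(go([.469,-.321,.039],np.radians(-10.5)))"
```

```text
t 61.8 grasp [ 0.4681 -0.3201  0.0548] gauge [ 0.0827 -0.3187] yaw -10.32 open 0.0550 gf 15.0 F [ 0.1 -0.1 -0.5] Fu -0.1 x-axis(u,X) 1.0 1.0
[-0.0035, 0.0043, 0.0791, -0.0003, -0.0002, 0.001]
```

arm_command(increments=[[0,0,0.015,0,0,0],[0,0,0.03,0,0,0],[0,0,0.045,0,0,0],[0,0,0.06,0,0,0],[0,0,0.067,0,0,0]])

```text
t: 62.45
tool_pos: [0.4684, -0.3203, 0.2088]
orientation: [-2.412, -2.012, 0.0]
force: [-0.5, -0.5, -0.9]
opening: 0.0548
gripper_force: 15.0
```

arm_command(increments=[[0,0,0.004,0,0,0],[0,0,0.008,0,0,0],[0,0,0.012,0,0,0],[0,0,0.015,0,0,0],[0,0,0.015,0,0,0]])

```text
t: 63.08
tool_pos: [0.4685, -0.3203, 0.2061]
orientation: [-2.412, -2.013, 0.0]
force: [-0.1, -0.4, -0.4]
opening: 0.0549
gripper_force: 15.0
```

```bash
python3 -c "
from h import *
st()"
```

```text
t 63.1 grasp [ 0.4685 -0.3203  0.0391] gauge [ 0.0831 -0.3189] yaw -10.32 open 0.0549 gf 15.0 F [-0.1 -0.4 -0.4] Fu -0.4 x-axis(u,X) 1.0 1.0
```

arm_command(increments=[[0,0,0.003,0,0,0],[0,0,0.006,0,0,0],[0,0,0.008,0,0,0],[0,0,0.008,0,0,0],[0,0,0.008,0,0,0]])

```text
t: 63.7
tool_pos: [0.4686, -0.3204, 0.2058]
orientation: [2.412, 2.013, -0.0]
force: [-4.7, 3.4, 12.2]
opening: 0.0548
gripper_force: 15.0
```

arm_command(increments=[[0,0,0,0,0,0],[0,0,0,0,0,0],[0,0,0,0,0,0],[0,0,0,0,0,0],[0,0,0,0,0,0]], fingers=-0.5)

```text
t: 64.32
tool_pos: [0.4685, -0.3203, 0.2044]
orientation: [-2.412, -2.013, 0.0]
force: [-0.6, -0.4, 0.1]
opening: 0.0699
gripper_force: 0.0
```

arm_command(increments=[[0,0,-0.05,0,0,0],[0,0,-0.15,0,0,0],[0,0,-0.25,0,0,0],[0,0,-0.42,0,0,0],[0,0,-0.42,0,0,0]])

```text
t: 64.95
tool_pos: [0.4698, -0.3214, 0.2939]
orientation: [2.406, 2.008, 0.002]
force: [0.4, -0.3, -1.2]
opening: 0.0697
gripper_force: 0.0
```

```bash
python3 -c "
from h import *
st();print(go([*tow(0.001,-.0579),.12],np.radians(-10.3)))
c=read_camera('top');b=blob(c,(3,150,80),(10,220,255),(300,190,372,250));r=rect(c,b,.056);print('beech',r,tog(r))"
```

```text
t 65.0 grasp [ 0.4709 -0.3223  0.1269] gauge [ 0.0858 -0.3205] yaw -10.32 open 0.0697 gf 0.0 F [ 0.4 -0.3 -1.2] Fu -0.2 x-axis(u,X) 1.0 1.0
[1.3072, -0.4257, 0.0264, 0.0023, 0.0013, -0.0001]
beech [ 4.3300e-01 -4.8000e-02  5.4284e+01  2.6552e+01 -1.0831e+01] [ 0.0009 -0.0569]
```

arm_command(increments=[[0.2,-0.06,0,0,0,0],[0.4,-0.12,0,0,0,0],[0.6,-0.18,0,0,0,0],[0.8,-0.25,0,0,0,0],[1,-0.3,0,0,0,0]], fingers=-1)

```text
t: 65.62
tool_pos: [0.4445, -0.1115, 0.288]
orientation: [-2.412, -2.012, 0.001]
force: [0.3, -0.0, -0.6]
opening: 0.0929
gripper_force: 0.0
```

arm_command(increments=[[0.15,-0.06,0,0,0,0],[0.302,-0.125,0,0,0,0],[0.302,-0.125,0,0,0,0],[0.302,-0.125,0,0,0,0],[0.302,-0.125,0,0,0,0]])

```text
t: 66.25
tool_pos: [0.4317, -0.0497, 0.2885]
orientation: [2.413, 2.011, -0.0]
force: [0.0, -0.0, 0.2]
opening: 0.0928
gripper_force: 0.0
```

```bash
python3 -c "
from h import *
st();print(go([*tow(0.001,-.0574),.047],np.radians(-10.3)))"
```

```text
t 66.2 grasp [ 0.4316 -0.0497  0.1215] gauge [-0.0001 -0.0589] yaw -10.37 open 0.0928 gf 0.0 F [ 0.  -0.   0.2] Fu -0.0 x-axis(u,X) 1.0 1.0
[0.0072, 0.0056, 0.3725, -0.0, 0.0001, -0.0004]
```

arm_command(increments=[[0.01,0.004,0.1,0,0,0],[0.01,0.004,0.2,0,0,0],[0.01,0.004,0.3,0,0,0],[0.01,0.004,0.372,0,0,0],[0.01,0.004,0.372,0,0,0]])

```text
t: 66.88
tool_pos: [0.4321, -0.0474, 0.213]
orientation: [-2.411, -2.01, 0.003]
force: [-1.4, 0.6, -0.1]
opening: 0.0928
gripper_force: 0.0
```

arm_command(increments=[[0,0,0,0,0,0],[0,0,0,0,0,0],[0,0,0,0,0,0],[0,0,0,0,0,0],[0,0,0,0,0,0]], fingers=1)

```text
t: 67.5
tool_pos: [0.4328, -0.0471, 0.2144]
orientation: [2.412, 2.013, 0.0]
force: [-0.3, 0.2, 1.4]
opening: 0.0548
gripper_force: 15.0
```

```bash
python3 -c "
from h import *
st()"
```

```text
t 67.5 grasp [ 0.4329 -0.0471  0.0474] gauge [ 0.0006 -0.0561] yaw -10.31 open 0.0548 gf 15.0 F [-0.3  0.2  1.4] Fu 0.2 x-axis(u,X) 1.0 1.0
```

arm_command(increments=[[0.003,0,0,0,0,0],[0.003,0,-0.1,0,0,0],[0.003,0,-0.25,0,0,0],[0.003,0,-0.42,0,0,0],[0.003,0,-0.42,0,0,0]])

```text
t: 68.12
tool_pos: [0.4339, -0.0467, 0.3009]
orientation: [2.409, 2.01, 0.005]
force: [0.1, 0.1, -0.7]
opening: 0.0547
gripper_force: 15.0
```

```bash
python3 -c "
from h import *
st();print(go([.480,-.262,.12],np.radians(-10.5)))"
```

```text
t 68.1 grasp [ 0.4348 -0.0469  0.1339] gauge [ 0.0025 -0.0555] yaw -10.32 open 0.0547 gf 15.0 F [ 0.1  0.1 -0.7] Fu 0.1 x-axis(u,X) 1.0 1.0
[-1.0178, 0.4191, 0.0721, 0.0017, 0.0, 0.001]
```

arm_command(increments=[[-0.2,0.08,0,0,0,0],[-0.4,0.16,0,0,0,0],[-0.6,0.24,0,0,0,0],[-0.8,0.32,0,0,0,0],[-1,0.415,0,0,0,0]])

```text
t: 68.75
tool_pos: [0.4783, -0.2593, 0.2964]
orientation: [-2.411, -2.011, 0.001]
force: [0.6, -0.4, 0.4]
opening: 0.0549
gripper_force: 15.0
```

arm_command(increments=[[-0.02,0.005,0,0,0,0],[-0.02,0.005,0.05,0,0,0],[-0.02,0.005,0.15,0,0,0],[-0.02,0.005,0.25,0,0,0],[-0.02,0.005,0.25,0,0,0]])

```text
t: 69.38
tool_pos: [0.4777, -0.2602, 0.2452]
orientation: [-2.407, -2.011, 0.002]
force: [0.4, -0.3, -0.0]
opening: 0.055
gripper_force: 15.0
```

arm_command(increments=[[0,0,0.04,0,0,0],[0,0,0.08,0,0,0],[0,0,0.11,0,0,0],[0,0,0.13,0,0,0],[0,0,0.13,0,0,0]])

```text
t: 70.0
tool_pos: [0.4788, -0.2623, 0.2218]
orientation: [-2.412, -2.012, 0.0]
force: [-1.2, 0.6, -0.1]
opening: 0.055
gripper_force: 15.0
```

```bash
python3 -c "
from h import *
st();print(go([.480,-.262,.038],np.radians(-10.5)))"
```

```text
t 70.0 grasp [ 0.4787 -0.2622  0.0548] gauge [ 0.0831 -0.2599] yaw -10.33 open 0.0550 gf 15.0 F [-1.2  0.6 -0.1] Fu 0.4 x-axis(u,X) 1.0 1.0
[0.0024, 0.0059, 0.0841, -0.0002, -0.0001, 0.001]
```

arm_command(increments=[[0,0,0.02,0,0,0],[0,0,0.04,0,0,0],[0,0,0.06,0,0,0],[0,0,0.075,0,0,0],[0,0,0.079,0,0,0]])

```text
t: 70.62
tool_pos: [0.4788, -0.2622, 0.206]
orientation: [-2.412, -2.012, 0.0]
force: [0.8, -0.8, 0.8]
opening: 0.0547
gripper_force: 15.0
```

arm_command(increments=[[0,0,0.003,0,0,0],[0,0,0.006,0,0,0],[0,0,0.008,0,0,0],[0,0,0.008,0,0,0],[0,0,0.008,0,0,0]])

```text
t: 71.25
tool_pos: [0.479, -0.2623, 0.2054]
orientation: [2.412, 2.013, 0.0]
force: [-2.5, 2.0, 5.9]
opening: 0.0549
gripper_force: 15.0
```

```bash
python3 -c "
from h import *
st()"
```

```text
t 71.2 grasp [ 0.479  -0.2624  0.0384] gauge [ 0.0834 -0.26  ] yaw -10.31 open 0.0549 gf 15.0 F [-2.5  2.   5.9] Fu 1.6 x-axis(u,X) 1.0 1.0
```

Contact made. Releasing, retracting up and moving clear to one side.

arm_command(increments=[[0,0,0,0,0,0],[0,0,0,0,0,0],[0,0,0,0,0,0],[0,0,0,0,0,0],[0,0,0,0,0,0]], fingers=-0.5)

```text
t: 71.88
tool_pos: [0.4789, -0.2623, 0.2047]
orientation: [-2.412, -2.013, -0.0]
force: [0.8, 0.1, -0.0]
opening: 0.0699
gripper_force: 0.0
```

arm_command(increments=[[0,0,-0.05,0,0,0],[0,0,-0.2,0,0,0],[0,0,-0.4,0,0,0],[0,0,-0.6,0,0,0],[0,0,-0.8,0,0,0]])

```text
t: 72.5
tool_pos: [0.4788, -0.2622, 0.367]
orientation: [2.412, 2.012, 0.0]
force: [-0.4, -0.8, -0.1]
opening: 0.0697
gripper_force: 0.0
```

arm_command(increments=[[0.2,0,0,0,0,0],[0.4,0,0,0,0,0],[0.6,0,0,0,0,0],[0.8,0,0,0,0,0],[1,0,0,0,0,0]])

```text
t: 73.12
tool_pos: [0.5148, -0.0642, 0.3657]
orientation: [2.412, 2.012, 0.001]
force: [-0.1, 0.2, 0.3]
opening: 0.0694
gripper_force: 0.0
```

```bash
python3 -c "
from h import *
st();c=read_camera('top');B=(405,180,500,260)
V=np.array([np.cos(np.radians(79.4)),np.sin(np.radians(79.4))]);W=np.array([V[1],-V[0]])
for n,lo,hi in [('blue',(100,150,80),(118,255,255)),('beech',(3,150,80),(10,220,255))]:
    r=rect(c,blob(c,lo,hi,B),.047);d=r[:2]-[.469,-.321];print(n,r,'tray',d@W,d@V)
hsv=cv2.cvtColor(c['image'],cv2.COLOR_RGB2HSV);p=proj(c,[.4685,-.3203,.047])[0].round().astype(int);print('oak px',p,hsv[p[1],p[0]],'floor',hsv[proj(c,[.474,-.291,.007])[0].round().astype(int)[1],proj(c,[.474,-.291,.007])[0].round().astype(int)[0]])
s=read_camera('scene')
r=rect(s,blob(s,(0,190,150),(6,255,255),(315,160,345,200)),.064);print('thumb scene',r,tog(r))
x0,y0,x1,y1=B
g=cv2.inRange(hsv[y0:y1,x0:x1],(8,90,190),(20,180,255));n,l,stt,cen=cv2.connectedComponentsWithStats(g)
for i in range(1,n):
    if stt[i,4]>40:print('oaklike',stt[i],cen[i]+[x0,y0])"
```

```text
t 73.1 grasp [ 0.5149 -0.0643  0.1987] gauge [ 0.0844 -0.0587] yaw -10.32 open 0.0694 gf 0.0 F [-0.1  0.2  0.3] Fu 0.2 x-axis(u,X) 1.0 1.0
blue [  0.478  -0.404  55.425  45.016 -10.192] tray 0.024114380243201762 -0.07992807182389854Traceback (most recent call last):
  File "<string>", line 6, in <module>
    r=rect(c,blob(c,lo,hi,B),.047);d=r[:2]-[.469,-.321];print(n,r,'tray',d@W,d@V)
             ~~~~^^^^^^^^^^^
  File "h.py", line 27, in blob
    k=max(cv2.findContours(m,0,2)[0],key=cv2.contourArea)[:,0,:].astype(float)
      ~~~^^^^^^^^^^^^^^^^^^^^^^^^^^^^^^^^^^^^^^^^^^^^^^^^
ValueError: max() iterable argument is empty
```

arm_command(increments=[[0.2,0,0,0,0,0],[0.4,0,0,0,0,0],[0.6,0,0,0,0,0],[0.8,0,0,0,0,0],[1,0,0,0,0,0]])

```text
t: 73.8
tool_pos: [0.5506, 0.1324, 0.3656]
orientation: [2.412, 2.012, 0.001]
force: [1.0, -0.5, 0.1]
opening: 0.0695
gripper_force: 0.0
```

```bash
cat > chk.py <<'E'
from h import *
V=np.array([np.cos(np.radians(79.4)),np.sin(np.radians(79.4))]);W=np.array([V[1],-V[0]])
st();c=read_camera('top');hsv=cv2.cvtColor(c['image'],cv2.COLOR_RGB2HSV)
def cc(n,lo,hi,B,z,amin=40):
    x0,y0,x1,y1=B;g=cv2.inRange(hsv[y0:y1,x0:x1],lo,hi);k,l,s,ce=cv2.connectedComponentsWithStats(g)
    for i in range(1,k):
        if s[i,4]>amin:
            r=rect(c,np.argwhere(l==i)[:,::-1]+[x0,y0],z);d=r[:2]-[.469,-.321];print(n,s[i,4],ce[i].round(1)+[x0,y0],r,'tray',(d@W).round(3),(d@V).round(3))
B=(405,180,500,260)
cc('blue',(100,120,40),(120,255,255),B,.047);cc('bright blue',(100,120,125),(120,255,255),B,.047)
cc('beech',(2,140,40),(10,230,255),B,.047)
for n,p in (('oak',[.4685,-.3203,.047]),('beech',[.479,-.262,.047]),('blue',[.458,-.379,.047]),('floor',[.474,-.291,.007])):
    q=proj(c,p)[0].round().astype(int);print(n,q,hsv[q[1],q[0]])
cc('thumb',(0,190,100),(5,255,255),(255,190,372,250),.064)
E
python3 chk.py
```

```text
t 73.8 grasp [0.5508 0.1324 0.1986] gauge [0.0856 0.1412] yaw -10.32 open 0.0695 gf 0.0 F [ 1.  -0.5  0.1] Fu -0.3 x-axis(u,X) 1.0 1.0
blue 371 [486.1 216.4] [  0.478  -0.405  53.968  45.581 -10.05 ] tray 0.024 -0.081
bright blue 276 [488.2 216.8] [  0.477  -0.41   52.417  33.95  -10.45 ] tray 0.024 -0.086
beech 300 [429.2 214.6] [  0.479  -0.26   57.006  35.389 -10.251] tray -0.001 0.062
oak [453 219] [ 15 129 212]
beech [430 215] [  8 190 195]
blue [476 224] [109 201 113]
floor [437 218] [ 17 114  85]
```

```bash
cat > chk2.py <<'E'
from h import *
c=read_camera('top');s=read_camera('scene')
hs=cv2.cvtColor(s['image'],cv2.COLOR_RGB2HSV)
P=np.array([.477,-.408,.047]);print('pred px',proj(s,P))
g=cv2.inRange(hs[240:300,150:230],(98,100,40),(122,255,255))
ys,xs=np.nonzero(g);print(len(xs),xs.min()+150,xs.max()+150,ys.min()+240,ys.max()+240, hs[240:300,150:230][g>0][:,2].min(),hs[240:300,150:230][g>0][:,2].max())
for v in (90,110,130,150):
    try:print(v,rect(s,blob(s,(98,100,v),(122,255,255),(150,240,230,300)),.047))
    except Exception:print(v,'none')
cor=lambda z:[P+[*(a*.0275*np.array([.983,-.184])+b*.0165*np.array([.184,.983])),z-.047] for a in(-1,1) for b in(-1,1)]
print('upright top px',proj(s,cor(.047)).round(1).tolist());print('bottom px',proj(s,cor(.007)).round(1).tolist())
r=rect(s,blob(s,(0,190,120),(6,255,255),(310,155,350,200)),.064);print('thumb scene',r,tog(r))
for row in range(248,292,3): print(row,' '.join('B' if (98<h<122 and S>100) else '%02d'%h for h,S,v in hs[row,164:212:2]))
E
python3 chk2.py
```

```text
pred px [[179.80138224 279.28169416]]
282 169 191 271 296 60 138
90 [  0.478  -0.409  53.532  32.818 -10.789]
110 [  0.478  -0.409  52.023  31.235 -10.955]
130 [  0.477  -0.408  49.934  29.718 -10.815]
150 none
upright top px [[167.8, 275.8], [181.3, 269.5], [178.3, 289.5], [192.0, 282.8]]
bottom px [[171.4, 288.6], [184.5, 282.3], [181.7, 302.4], [195.1, 295.7]]
thumb scene [  0.389   0.159  81.304  21.06  -28.965] [-0.0784  0.1393]
248 15 15 15 16 17 16 15 16 16 15 16 16 16 16 16 16 16 17 18 19 19 18 20 20
251 15 16 16 15 16 16 16 16 16 15 16 16 16 16 17 19 19 19 19 18 17 15 15 15
254 15 16 16 16 16 16 16 15 16 16 16 18 19 20 19 21 20 20 16 15 15 15 15 15
257 15 16 15 16 15 15 16 17 19 18 19 19 20 20 20 20 19 20 18 16 15 15 14 15
260 16 16 15 15 18 20 20 20 20 19 19 19 19 18 20 19 20 19 19 16 15 15 15 15
263 16 18 18 19 19 19 19 19 20 19 19 19 19 19 20 19 19 20 19 18 15 15 15 15
266 19 20 19 19 19 20 19 19 19 21 19 20 19 19 20 19 19 19 19 19 15 16 15 15
269 19 20 19 20 19 19 19 19 19 19 20 19 19 19 19 19 19 19 19 19 19 17 15 15
272 20 20 20 20 19 19 04 110 B B 19 19 20 19 19 19 19 19 20 19 20 19 16 15
275 19 18 19 124 B B B B B B B 18 19 19 19 19 19 19 19 20 19 19 19 19
278 19 19 19 B B B B B B B B B 13 19 19 19 20 19 18 19 19 18 20 19
281 19 19 19 112 B B B B B B B B B 112 19 19 20 19 20 20 18 19 19 19
284 19 19 19 17 B B B B B B B B B B 19 19 20 19 18 18 19 18 19 19
287 15 18 19 19 14 B B B B B B 114 13 15 120 19 20 19 19 20 19 19 19 19
290 16 15 19 19 19 18 B B 139 15 15 15 15 15 12 20 19 19 19 19 20 19 19 19
```

```bash
python3 -c "
from h import *
s=read_camera('scene');hs=cv2.cvtColor(s['image'],cv2.COLOR_RGB2HSV)
P=lambda a,b:[*tow(a,b),.064]
q=proj(s,[P(-.018,.1107),P(.018,.1107),P(.018,.1327),P(-.018,.1327)]);print(q.round(1).tolist())
y0,x0=q.min(0).astype(int)[::-1]-4
for row in range(y0,y0+24,2):print(row,x0,' '.join('%03d'%(v if (h<7 and S>180) else 0) for h,S,v in hs[row,x0:x0+30]))
"
```

```text
[[324.3, 171.6], [332.3, 176.6], [338.2, 174.0], [330.2, 169.0]]
165 320 139 150 156 161 160 157 143 000 000 000 000 000 000 000 000 000 000 000 000 000 000 000 000 000 000 000 000 000 000 000
167 320 119 125 116 096 091 088 088 095 000 000 000 000 000 000 000 000 000 000 000 000 000 000 000 000 000 000 000 000 000 000
169 320 000 000 000 088 084 081 082 090 000 000 000 000 000 000 000 000 000 000 000 000 000 000 000 000 000 000 000 000 000 000
171 320 000 000 000 000 000 000 117 158 172 177 181 185 185 178 000 000 000 000 000 000 000 000 000 000 000 000 000 000 000 000
173 320 000 000 000 000 000 000 000 000 000 155 178 182 186 186 187 187 180 173 000 000 000 000 000 000 000 000 000 000 000 000
175 320 000 000 000 000 000 000 000 000 000 000 000 000 151 180 171 140 124 100 096 000 000 000 000 000 000 000 000 000 000 000
177 320 000 000 000 000 000 000 000 000 000 000 000 000 081 094 086 081 080 079 087 000 000 000 000 000 000 000 000 000 000 000
179 320 000 000 000 000 000 000 000 000 000 000 000 000 076 081 079 079 079 079 087 000 000 000 000 000 000 000 000 000 000 000
181 320 000 000 000 000 000 000 000 000 000 000 000 000 077 081 081 078 078 079 086 000 000 000 000 000 000 000 000 000 000 000
183 320 000 000 000 000 000 000 000 000 000 000 000 000 077 081 080 079 079 080 084 000 000 000 000 000 000 000 000 000 000 000
185 320 000 000 000 000 000 000 000 000 000 000 000 000 000 080 079 079 080 080 000 000 000 000 000 000 000 000 000 000 000 000
187 320 000 000 000 000 000 000 000 000 000 000 000 000 000 080 080 078 074 000 000 000 000 000 000 000 000 000 000 000 000 000
```

The thumb block is where it should be when fully open, and all three staves are upright in the tray. Handing in.

```bash
python3 -c "
from plant import *
print(close_job())"
```

```text
the job is handed in; nothing more can be done
None
```

The job is handed in, but no verdict came back: the beech, oak and blue staves (no walnut on the bench) were held lightly in the caliper, recorded and set upright in the tray, with the jaw slid fully open; something shifted the blue stave about 4 cm in the tray after I placed it, and it still stands upright.

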